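# Put the scoops and tins away

### The arm

A 6-joint arm with a two-finger parallel gripper is mounted at the origin on the work surface. World frame = base frame: x ahead of the robot, y to its left, z up, the work surface at z = 0. Lengths are in m, angles in degrees, forces in N, time in s.
With the tool pointing down it reaches from about 0.4 to 0.825 m from the base axis. Payload 7 kg.
Tool frame: the origin (TCP) lies at the very end of the fingers, on their centre line; the grasp point (between the pads) lies 19 mm behind it; z points along the fingers, y is the direction in which the jaws open and shut (so a half turn about z gives the same grasp; the last joint's range is limited). The gripper opens to 88 mm and grips with 3 to 60 N. Pads are 19 mm wide; open, the fingers measure 130 mm over their backs; the gripper's body (78 mm by 193 mm) begins 47 mm behind the grasp point.
Start: joints at [88.356, 20.546, 0.682, 0, -70.136, -16.507], TCP at [0.21, 0.641, 0.193] pointing down, gripper open.
Joint ranges: [-176.03, 176.03], [-82.01, 121.73], [-58.28, 71.71], [-173.87, 95.51], [-174.79, -0.11], [-173.66, 173.66]. Speed limits (degrees/s): [136.94, 136.94, 172.46, 180, 180, 180].

### API

Orientations are given as [roll, pitch, yaw] about the fixed x, y, z axes, in that order (R = Rz(yaw) Ry(pitch) Rx(roll)).
In Python, from plant import ctrl, snapshot, workorder gives the robot as it stands. The module is installed in compiled form; this text tells all that it offers.
- The arm moves only by the shell command python3 -m creep 'ROWS'. ROWS is JSON, a list of rows, each a list of 5 numbers: the shift along the tool's x, y, z scaled (see below), then the turn about the tool's z scaled (see below), then the finger opening in mm, from 0 to 87.6. A call has exactly 8 rows; each row is the pose to reach, as a shift and turn from the pose commanded when the call began, along the tool's axes at that moment, turning the shorter way round; what a row does not reach only later rows make up. The controller multiplies each number of a shift by 0.1 m and each number of a turn by 180 degrees. A row lasts 1/12 s, in which the tool goes at most 41.7 mm and 7.16 degrees, less where a joint would pass 70% of its speed; a pose out of reach is approached as far as the arm can. A call with a number of a shift or a turn outside -1 to 1 is refused whole. A call with a gripper value outside its range is refused whole. The fingers move at their own pace and stop on an object; the grip force is fixed at half the most. Time passes only in rows, so rows that repeat a pose let the fingers close, or fill a call up. It gives the time, the measured TCP pose, the force and the opening at its end, in the units of the state.
- ctrl.get_obs(): the state, without advancing time (a new reading comes with each control period).
- snapshot(name): name is "side" or "top"; returns a dict with "img" (400x640x3 uint8, blue, green, red), "camera_matrix" (3x3 intrinsics, pixels), "k1" (the pictures are not rectified: a ray, as slopes to the right and down, at radius r is drawn at 1 + k1 r^2 times it, then the intrinsics apply), "xyz" and "rotation" of the camera in the world. Camera axes: x right, y up, looking along -z (the intrinsics and any distortion apply to the point x, -y, -z); pixel columns grow to the right and rows downward; lengths in m; the calibration is good to about 2 mm. A picture is of the moment at which its call begins. There is no depth.
- workorder.close_job(): hands the job in, once; it reports no verdict.
The state is a dict: "clock": time; "joint_pos": joint angles; "qvel": joint speeds; "tau": joint torques, N m; "tool_pos": TCP position; "orientation": TCP orientation; "force": force on the tool from outside, world axes, zero at the start; "moment": the same for the moment, N m; "opening": finger opening in m.
Only numpy, scipy, OpenCV 4.12 (cv2) and the standard library are available. Lean on these libraries where they do the work, as an engineer would, in place of code of your own. Each camera call takes 0.05 s, during which the arm holds its last target.

### The job

Tidy the steel tray. Pull open the organiser's drawer, which has a bar handle, lay every wooden scoop flat inside the drawer, and put every spice tin in the clear open caddy, each lying down on the caddy's floor rather than on end or stacked. Once the scoops are in, push the drawer fully shut again; do not disturb the cups, jar, pepper mill or salt bowl.

Things in the scene. Friction and masses are not known exactly. Their poses are not given: they have to be found in the camera images.
- organiser: low white plastic organiser box standing on the counter, 220 (x, depth) x 220 (y, width) x 90 mm high, fixed. Origin: on the counter under its centre. Its front, with the drawer, faces its own -x; top of the box at z 90 mm. It is open in front only; its front opening lies at x -95 mm of this frame.
- organiser_drawer0 (a joint): travel of the organiser's one drawer in m: 0 shut, 0.15 fully out; the drawer slides out along the organiser's own -x. It needs 1 to 2 N, and stays where it is left. An open plywood box inside: 175 (x) x 178 (y) mm, inner floor 22 mm above the counter, walls up to 68 mm above the counter. Fully out, the front 143 mm of its inside is clear of the organiser's top.
- organiser_drawer0_handle (a point): middle of the drawer's handle, a level steel bar 121 mm long and 11 mm thick along the organiser's y axis, 52 mm above the counter, 50 mm in front of the drawer front (44 mm free gap behind it; thin posts 47 mm either side of the middle). Moves with the drawer. Can be pinched from above, fingers closing along the organiser's x, or pushed from in front.
- drawer_mid (a point): point on the inner floor of the drawer, at its middle (22 mm above the counter); moves with the drawer; its axes are those of the organiser (x to the back, y along the width). The inner walls are at x +-87 and y +-89 mm of it, and 46 mm high.
- tray: shallow steel tray on the counter, fixed, 300 (x) x 330 (y) mm, floor 3 mm thick, rim 9 mm high; the scoops and tins lie in it at the start. Origin: on the counter under its centre.
- caddy: clear plastic open box on the counter, fixed, outside 270 (x) x 130 (y) x 50 mm high, walls and floor 5 mm thick. Origin: on the counter under its centre. It is long enough for three tins side by side with room for fingers, their long sides across it (along its y).
- scoop0: wooden scoop, 140 mm long, 30 to 60 g, lying along its own y: a bar handle 12 mm wide (x) by 10 mm thick (z 7 to 17 mm) from y -70 to +34 mm, a round bowl 38 mm wide and 17 mm high at y +51 mm, and a small foot under the handle's end at y -65 mm. Origin: level with its underside, in the middle of its length; z up as it lies. Balance point about y +20 mm. Some scoops may be absent (None).
- scoop1: wooden scoop, 140 mm long, 30 to 60 g, lying along its own y: a bar handle 12 mm wide (x) by 10 mm thick (z 7 to 17 mm) from y -70 to +34 mm, a round bowl 38 mm wide and 17 mm high at y +51 mm, and a small foot under the handle's end at y -65 mm. Origin: level with its underside, in the middle of its length; z up as it lies. Balance point about y +20 mm. Some scoops may be absent (None).
- scoop2: wooden scoop, 140 mm long, 30 to 60 g, lying along its own y: a bar handle 12 mm wide (x) by 10 mm thick (z 7 to 17 mm) from y -70 to +34 mm, a round bowl 38 mm wide and 17 mm high at y +51 mm, and a small foot under the handle's end at y -65 mm. Origin: level with its underside, in the middle of its length; z up as it lies. Balance point about y +20 mm. Some scoops may be absent (None).
- tin0: flat lidded spice tin, 40 (x) x 80 (y) x 44 (z) mm, 60 to 130 g, aluminium with a white lid at the top. Origin: its centre. Starts lying flat in the tray, lid up. Some tins may be absent (None).
- tin1: flat lidded spice tin, 40 (x) x 80 (y) x 44 (z) mm, 60 to 130 g, aluminium with a white lid at the top. Origin: its centre. Starts lying flat in the tray, lid up. Some tins may be absent (None).
- tin2: flat lidded spice tin, 40 (x) x 80 (y) x 44 (z) mm, 60 to 130 g, aluminium with a white lid at the top. Origin: its centre. Starts lying flat in the tray, lid up. Some tins may be absent (None).
- cup_a: maroon ceramic cup, 80 mm wide and 80 mm high, loose; bystander. Origin: under its centre.
- cup_b: maroon ceramic cup, 80 mm wide and 80 mm high, loose; bystander. Origin: under its centre.
- jar: lidded glass jar, 84 mm wide and 120 mm high, loose; bystander. Origin: under its centre.
- pepper_mill: dark wooden pepper mill, 54 mm wide and 135 mm high, loose; bystander. Origin: under its centre.
- salt_bowl: small white ceramic bowl, 90 mm wide and 40 mm high, loose; bystander. Origin: under its centre.

How it is judged (in metres and radians):
On the way, in this order (a step that is already met when the one before it is completed fails the run):
1. the drawer is pulled open at least 120 mm (value of joint organiser_drawer0 above 0.12 m), for 0.2 s.
2. every scoop present lies inside the drawer (x of scoop0 in the frame of drawer_mid between -0.09 and 0.09 m and y of scoop0 in the frame of drawer_mid between -0.09 and 0.09 m and z of scoop0 in the frame of drawer_mid between -0.01 and 0.04 m and angle between scoop0's own y axis and vertical between 1.14 and 2 rad and x of scoop1 in the frame of drawer_mid between -0.09 and 0.09 m and y of scoop1 in the frame of drawer_mid between -0.09 and 0.09 m and z of scoop1 in the frame of drawer_mid between -0.01 and 0.04 m and angle between scoop1's own y axis and vertical between 1.14 and 2 rad and x of scoop2 in the frame of drawer_mid between -0.09 and 0.09 m and y of scoop2 in the frame of drawer_mid between -0.09 and 0.09 m and z of scoop2 in the frame of drawer_mid between -0.01 and 0.04 m and angle between scoop2's own y axis and vertical between 1.14 and 2 rad), for 0.2 s.
3. the drawer is pushed shut (value of joint organiser_drawer0 below 0.008 m), for 0.2 s.
At the end, for the whole second after the job is handed in: Scoops: inside the drawer's walls, origin under 40 mm above its floor. Tins: inside the caddy's walls, centre under 40 mm above the counter (not on end or stacked). Each with its long axis within 0.43 rad of level. Drawer within 8 mm of shut. All at rest (all of step 2 and linear speed of each of scoop0, scoop1, scoop2, tin0, tin1, tin2 below 0.02 m/s and x of tin0 in the frame of caddy between -0.13 and 0.13 m and y of tin0 in the frame of caddy between -0.06 and 0.06 m and z of tin0 in the frame of caddy between -0.01 and 0.04 m and angle between tin0's own y axis and vertical between 1.14 and 2 rad and x of tin1 in the frame of caddy between -0.13 and 0.13 m and y of tin1 in the frame of caddy between -0.06 and 0.06 m and z of tin1 in the frame of caddy between -0.01 and 0.04 m and angle between tin1's own y axis and vertical between 1.14 and 2 rad and x of tin2 in the frame of caddy between -0.13 and 0.13 m and y of tin2 in the frame of caddy between -0.06 and 0.06 m and z of tin2 in the frame of caddy between -0.01 and 0.04 m and angle between tin2's own y axis and vertical between 1.14 and 2 rad and value of joint organiser_drawer0 below 0.008 m); the robot touches nothing.
It fails at once if a cup (cup_a) is pushed more than 30 mm or tipped over (distance of cup_a from where it was at the start of the episode above 0.03 m or angle between cup_a's own z axis and vertical above 0.5 rad).
It fails at once if a cup (cup_b) is pushed more than 30 mm or tipped over (distance of cup_b from where it was at the start of the episode above 0.03 m or angle between cup_b's own z axis and vertical above 0.5 rad).
It fails at once if the jar (jar) is pushed more than 30 mm or tipped over (distance of jar from where it was at the start of the episode above 0.03 m or angle between jar's own z axis and vertical above 0.5 rad).
It fails at once if the pepper mill (pepper_mill) is pushed more than 30 mm or tipped over (distance of pepper_mill from where it was at the start of the episode above 0.03 m or angle between pepper_mill's own z axis and vertical above 0.5 rad).
It fails at once if the salt bowl (salt_bowl) is pushed more than 30 mm or tipped over (distance of salt_bowl from where it was at the start of the episode above 0.03 m or angle between salt_bowl's own z axis and vertical above 0.5 rad).
Of scoop0, scoop1, scoop2 only 2 to 3 are there at a start; the rules pass over those that are not, and their reading is None.
Of tin0, tin1, tin2 only 2 to 3 are there at a start; the rules pass over those that are not, and their reading is None.
At some moment in a run one of scoop0, scoop1, scoop2, tin0, tin1, tin2 may be knocked a few centimetres aside while the robot is not near it.
Once in a run the grip may slacken for a moment while it holds something.
It also fails if it takes over 210 s, if anything falls off the work surface, if the arm or the gripper's body presses on something with over 40 N, if the wrist force passes 120 N, or if a joint passes its speed limit or range.

## Working session

There is one attempt and no reset: what is moved stays moved. The work goes in short steps, Python scripts to look and compute and a shell command to move; the robot and the scene stay as the last step left them, time stands still between calls to the robot, and variables do not carry over. Pictures are saved under pics/ and viewed, and the job is handed in when it is done.

```bash
mkdir -p pics; ls
cat > h.py <<'E'
import numpy as np, cv2
from plant import ctrl, snapshot, workorder
def shot(n,f):
    s=snapshot(n); cv2.imwrite('pics/'+f,s['img']); return s
def ray(s,uv):
    K=np.array(s['camera_matrix']);k=s['k1']
    d=np.array([(uv[0]-K[0,2])/K[0,0],(uv[1]-K[1,2])/K[1,1]])
    u=d.copy()
    for _ in range(30): u=d/(1+k*(u@u))
    v=np.array(s['rotation'])@np.array([u[0],-u[1],-1.]); return np.array(s['xyz']),v
def pt(s,uv,z):
    o,v=ray(s,uv); return o+v*(z-o[2])/v[2]
def proj(s,p):
    q=np.array(s['rotation']).T@(np.array(p)-np.array(s['xyz'])); u=np.array([q[0],-q[1]])/-q[2]
    u=u*(1+s['k1']*(u@u)); K=np.array(s['camera_matrix']); return np.array([K[0,0]*u[0]+K[0,2],K[1,1]*u[1]+K[1,2]])
E
python3 - <<'E'
from h import *
import pickle
for n in('top','side'):
    s=shot(n,n+'0.png'); pickle.dump(s,open(n+'0.pkl','wb')); print(n,s['xyz'],np.round(s['rotation'],3).tolist(),s['camera_matrix'],s['k1'])
print(ctrl.get_obs())
E
```

```text
pics
top [ 0.44386614 -0.08780603  1.32747946] [7.947, -0.418, -89.138] [[433.4814884    0.         313.08792962]
 [  0.         433.4814884  203.52796388]
 [  0.           0.           1.        ]] 0.012695388714421305
side [-0.05994824 -0.80900024  0.84596786] [51.984, -1.323, -43.315] [[406.55259065   0.         319.46570856]
 [  0.         406.55259065 209.52141801]
 [  0.           0.           1.        ]] -0.05958738269285363
{'clock': 0.1, 'joint_pos': array([ 8.83545284e+01,  2.05875709e+01,  6.38400092e-01, -1.81300720e-02,
       -7.01345600e+01, -1.65051359e+01]), 'qvel': array([ 0.04932438, -0.09975981,  0.20143936,  0.09056048,  0.02051496,
       -0.10702296]), 'tau': array([-1.43885976e-03, -5.84162807e+01,  2.93747270e+01,  7.01555640e+00,
        1.01020015e-02, -5.58214424e-05]), 'tool_pos': array([0.21016866, 0.64093525, 0.19240773]), 'orientation': array([ 1.79914877e+02, -7.44831093e-03, -1.81567752e+01]), 'force': array([-1.31920325,  0.43744928, -0.14887817]), 'moment': array([-0.0020119 ,  0.00031044, -0.00453149]), 'opening': 0.08758041690685507}
```

Run:
```python
t=open('h.py').read()
t=t.replace("    s=snapshot(n);","    s=snapshot(n); s['rotation']=R.from_euler('xyz',s['rotation'],degrees=True).as_matrix();").replace("import numpy","from scipy.spatial.transform import Rotation as R\nimport numpy",1)
open('h.py','w').write(t)
import pickle
from scipy.spatial.transform import Rotation as R
for n in('top','side'):
    s=pickle.load(open(n+'0.pkl','rb')); s['rotation']=R.from_euler('xyz',s['rotation'],degrees=True).as_matrix(); pickle.dump(s,open(n+'0.pkl','wb'))
    print(s['rotation'].round(3))
```

```text
[[ 0.015  0.99  -0.138]
 [-1.     0.016  0.005]
 [ 0.007  0.138  0.99 ]]
[[ 0.727  0.409 -0.551]
 [-0.686  0.461 -0.563]
 [ 0.023  0.788  0.616]]
```

View pics/top0.png

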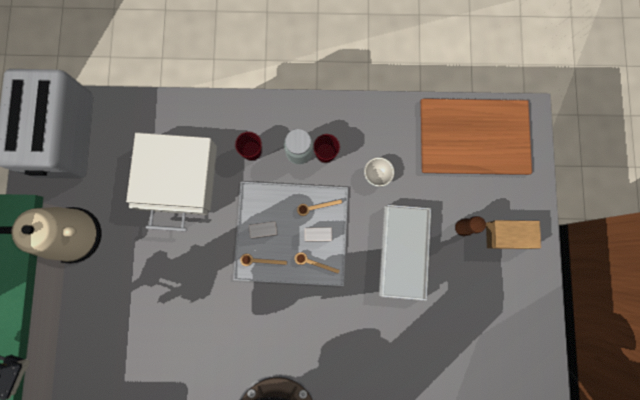

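View pics/side0.png

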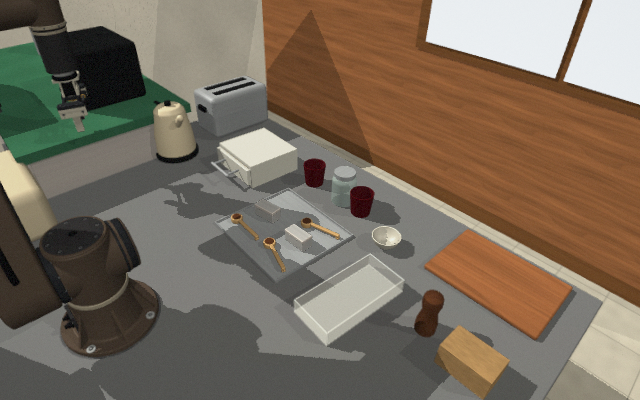

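Run:
```python
from h import *
import pickle
t=pickle.load(open('top0.pkl','rb'));s=pickle.load(open('side0.pkl','rb'))
print(proj(t,[.21,.64,.19]),proj(s,[.21,.64,.19]),proj(t,[0,0,0]))
cv2.imwrite('pics/t0a.png',cv2.resize(t['img'][120:310,110:310],None,fx=4,fy=3.1578,interpolation=2) if 0 else cv2.resize(t['img'][170:310,220:440],None,fx=3.6,fy=3.6,interpolation=2))
cv2.imwrite('pics/t0b.png',cv2.resize(t['img'][115:245,110:260],None,fx=4.5,fy=4.5,interpolation=2))
cv2.imwrite('pics/s0a.png',cv2.resize(s['img'][120:350,180:450],None,fx=2.6,fy=2.6,interpolation=2))
```

```text
[ 16.9376005  354.61072874] [ 83.75852365 133.7471146 ] [276.93314685 419.31865061]
```

View pics/t0a.png

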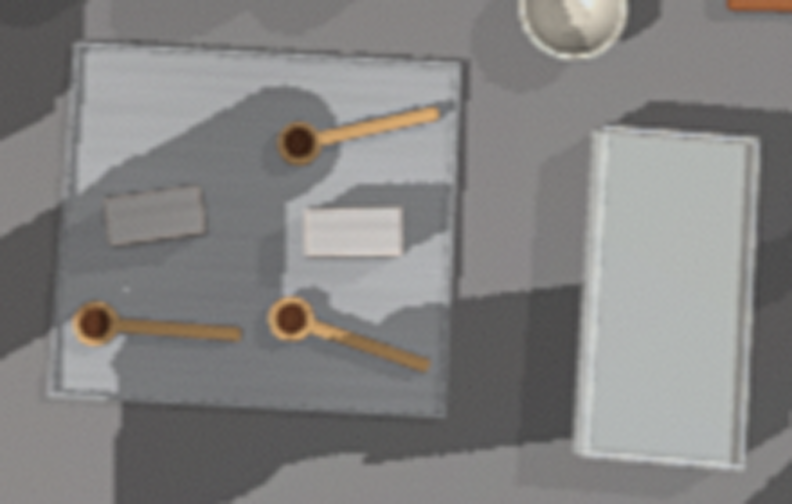

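View pics/t0b.png

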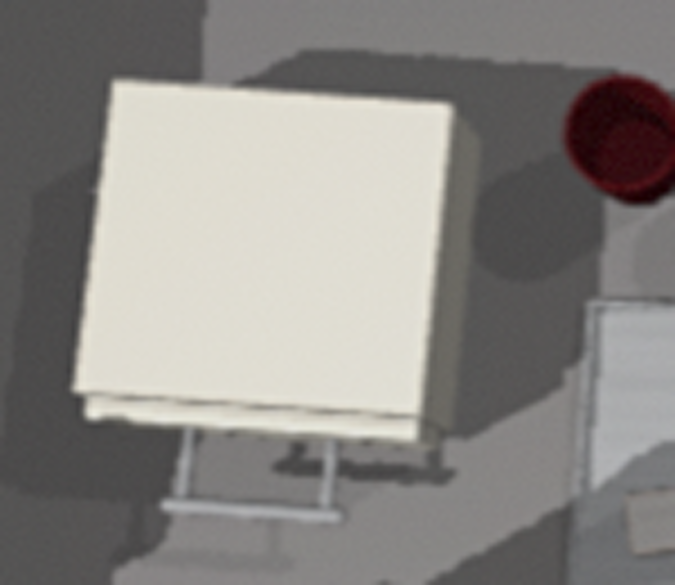

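View pics/s0a.png

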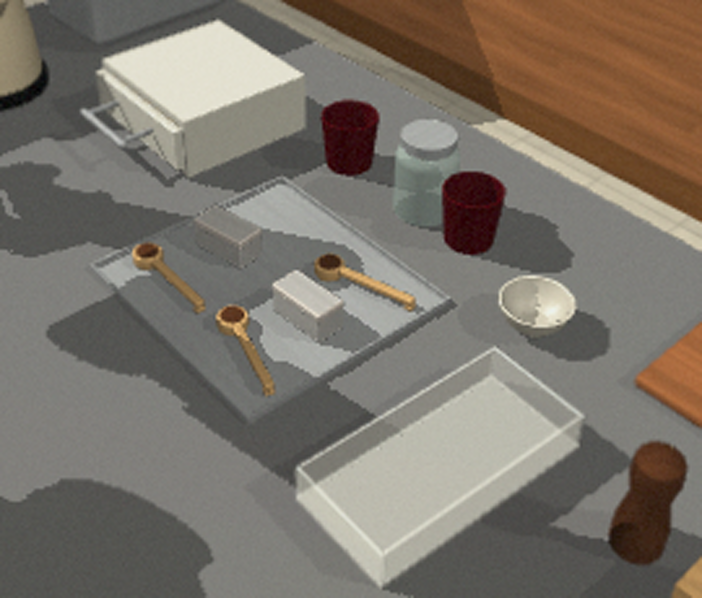

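The pictures show three scoops (bowls at about (303,210), (247,260), (301,258) in top) and two tins (263,230), (318,234). The handle is at (166,228), and the caddy is centred near (405,252).

```bash
cat > meas.py <<'E'
from h import *
def blobs(s,mask,amin=15):
    n,l,st,c=cv2.connectedComponentsWithStats(mask.astype(np.uint8))
    return [(l==i) for i in range(1,n) if st[i,4]>=amin]
def wood(img):
    hsv=cv2.cvtColor(img,cv2.COLOR_BGR2HSV); return (hsv[...,1]>95)&(hsv[...,0]<25)&(hsv[...,2]>30)
E
python3 - <<'E'
from meas import *
import pickle
t=pickle.load(open('top0.pkl','rb'));s=pickle.load(open('side0.pkl','rb'))
A=lambda u,v:(220+u/3.6-.36,170+v/3.6-.36)
B=lambda u,v:(110+u/4.5-.4,115+v/4.5-.4)
def quad(name,ps,z):
    q=np.array([pt(t,p,z)[:2] for p in ps]); print(name,q.mean(0).round(4),'edges',[ (round(float(np.hypot(*d)),4),round(float(np.degrees(np.arctan2(d[1],d[0]))),1)) for d in np.roll(q,-1,0)-q])
quad('org top',[B(112,78),B(453,102),B(418,415),B(74,391)],.09)
quad('handle',[B(165,505),B(340,517)],.055)
quad('tray',[A(75,42),A(466,60),A(444,416),A(50,398)],.009)
quad('caddy top',[A(594,128),A(760,139),A(744,468),A(576,454)],.05)
quad('tinA',[A(106,196),A(200,186),A(204,233),A(111,244)],.047)
quad('tinB',[A(305,207),A(402,207),A(402,257),A(305,255)],.047)
for n,b,e,zz in(('scU',(298,143),(437,113),.02),('scL',(95,323),(240,334),.02),('scR',(291,318),(428,367),.02)):
    pb=pt(t,A(*b),.02);pe=pt(t,A(*e),.015);d=pb-pe;print(n,'bowl',pb.round(4),'end',pe.round(4),np.hypot(*d[:2]).round(4),np.degrees(np.arctan2(d[1],d[0])).round(1))
for n,uv,z in(('cupa',B(628,138),.08),('jar',(297,146),.12),('cupb',(327,149),.08),('salt',(379,172),.04),('mill',(476,226),.13)): print(n,pt(t,uv,z).round(3))
E
```

```text
org top [0.7112 0.3273] edges [(0.2225, -93.1), (0.2067, 176.5), (0.2195, 86.9), (0.2066, -2.6)]
handle [0.5419 0.3361] edges [(0.1139, -93.1), (0.1139, 86.9)]
tray [ 0.5382 -0.0306] edges [(0.3358, -91.7), (0.3013, 176.7), (0.3277, 88.3), (0.3011, -1.7)]
caddy top [ 0.4845 -0.3671] edges [(0.1373, -92.9), (0.2671, 175.9), (0.135, 86.2), (0.265, -3.6)]
tinA [0.5435 0.053 ] edges [(0.0775, -83.0), (0.0389, -173.6), (0.0765, 97.6), (0.0397, 7.9)]
tinB [ 0.5323 -0.1099] edges [(0.0798, -89.1), (0.041, -179.5), (0.0794, 89.7), (0.0394, 1.0)]
scU bowl [ 0.6081 -0.0624  0.02  ] end [ 0.6363 -0.18    0.015 ] 0.1209 103.5
scL bowl [0.4549 0.1031 0.02  ] end [ 0.4477 -0.017   0.015 ] 0.1204 86.5
scR bowl [ 0.4615 -0.0593  0.02  ] end [ 0.4229 -0.1738  0.015 ] 0.1208 71.4
cupa [0.789 0.097 0.08 ]
jar [ 0.778 -0.046  0.12 ]
cupb [ 0.782 -0.133  0.08 ]
salt [ 0.723 -0.293  0.04 ]
mill [ 0.556 -0.547  0.13 ]
```

```bash
cat > go.py <<'E'
import sys
from h import *
# go.py x y z yaw : units needed from current pose
o=ctrl.get_obs(); p=np.array(o['tool_pos']); r=R.from_euler('xyz',o['orientation'],degrees=True); M=r.as_matrix()
print('t',round(o['clock'],2),'tcp',p.round(4),'rpy',np.round(o['orientation'],2),'F',np.round(o['force'],1),'op',round(o['opening'],4),'j',np.round(o['joint_pos'],1))
if len(sys.argv)>3:
    g=np.array(list(map(float,sys.argv[1:4]))); d=M.T@(g-p); print('shift units',(d/0.1).round(3),'len',np.linalg.norm(d).round(3))
    if len(sys.argv)>4:
        y=float(sys.argv[4]); a=(y-o['orientation'][2]+180)%360-180; print('turn about tool z deg',round(-a,2),'units',round(-a/180,4))
E
python3 go.py .542 .336 .15 -93
python3 - <<'E'
from h import *
import pickle
t=pickle.load(open('top0.pkl','rb'))
for u,z in(((60,240),.0),((60,235),.2),((95,235),.0)):print(pt(t,u,z))
E
```

```text
t 0.1 tcp [0.2102 0.6409 0.1924] rpy [ 1.7991e+02 -1.0000e-02 -1.8160e+01] F [-1.3  0.4 -0.1] op 0.0876 j [ 88.4  20.6   0.6  -0.  -70.1 -16.5]
shift units [4.103 1.863 0.427] len 0.453
turn about tool z deg 74.84 units 0.4158
[0.50541112 0.67045303 0.        ]
[0.50898267 0.55744981 0.2       ]
[0.52206111 0.566791   0.        ]
```

```bash
python3 -m creep '[[0.05,0.12,0,0.03,40],[0.1,0.25,0,0.06,40],[0.15,0.4,0,0.09,40],[0.2,0.5,0,0.12,40],[0.25,0.65,0,0.15,40],[0.3,0.8,0,0.18,40],[0.35,0.9,0,0.2,40],[0.4,1,0,0.2,40]]'; python3 go.py .542 .336 .15 -93
```

```text
clock: 0.77
tool_pos: [0.2171, 0.5328, 0.193]
orientation: [180.0, -0.0, -54.3]
force: [-0.6, 0.1, 0.6]
opening: 0.0419
t 0.77 tcp [0.2171 0.5328 0.193 ] rpy [ 1.7997e+02 -2.0000e-02 -5.4310e+01] F [-0.6  0.1  0.6] op 0.0419 j [ 87.3  11.3 -12.2  -0.  -66.6 -51.6]
shift units [ 3.494 -1.491  0.43 ] len 0.382
turn about tool z deg 38.69 units 0.2149
```

```bash
python3 -m creep '[[0.15,-0.02,0,0.03,40],[0.3,-0.04,0,0.06,40],[0.4,-0.06,0,0.09,40],[0.5,-0.1,0,0.12,40],[0.6,-0.12,0,0.15,40],[0.75,-0.15,0,0.18,40],[0.9,-0.2,0,0.2149,40],[1,-0.2,0,0.2149,40]]'; python3 go.py .542 .336 .15 -93
```

```text
clock: 1.43
tool_pos: [0.2928, 0.4637, 0.193]
orientation: [180.0, -0.0, -93.0]
force: [0.3, -0.5, 0.2]
opening: 0.0402
t 1.43 tcp [0.2928 0.4637 0.193 ] rpy [ 1.800e+02 -3.000e-02 -9.301e+01] F [ 0.3 -0.5  0.2] op 0.0402 j [ 78.2   8.7 -15.4   0.  -65.9 -81.2]
shift units [ 1.145 -2.556  0.43 ] len 0.283
turn about tool z deg -0.01 units -0.0
```

Run:
```python
from h import *
import pickle
t=pickle.load(open('top0.pkl','rb'));s=pickle.load(open('side0.pkl','rb'))
print(s['xyz'],[ (pt(s,(180+u/2.6-.3,120+v/2.6-.3),.055)).round(4) for u,v in((83,111),(128,145))])
```

```text
[-0.05994824 -0.80900024  0.84596786] [array([0.5437, 0.3846, 0.055 ]), array([0.5428, 0.2682, 0.055 ])]
```

```bash
python3 -m creep '[[0.1,-0.12,0,0,40],[0.2,-0.25,0,0,40],[0.3,-0.38,0,0,40],[0.4,-0.5,0,0,40],[0.55,-0.65,0,0,40],[0.7,-0.8,0,0,40],[0.85,-0.9,0,0,40],[1,-1,0,0,40]]'; python3 -m creep '[[0.05,-0.12,0,0,40],[0.1,-0.25,0.05,0,40],[0.1,-0.38,0.1,0,40],[0.145,-0.5,0.2,0,40],[0.145,-0.65,0.25,0,40],[0.145,-0.8,0.3,0,40],[0.145,-0.9,0.35,0,40],[0.145,-1,0.4,0,40]]'; python3 go.py .542 .333 .038 -93
```

```text
clock: 2.1
tool_pos: [0.3872, 0.3587, 0.193]
orientation: [180.0, -0.0, -92.5]
force: [0.3, 0.0, -0.3]
opening: 0.0405
clock: 2.77
tool_pos: [0.4873, 0.3403, 0.1522]
orientation: [180.0, -0.0, -92.8]
force: [-0.2, 0.1, 0.6]
opening: 0.0401
t 2.77 tcp [0.4873 0.3403 0.1522] rpy [ 1.7997e+02 -4.0000e-02 -9.2830e+01] F [-0.2  0.1  0.6] op 0.0401 j [ 53.8  14.8 -13.2  -0.  -62.1 -56.6]
shift units [ 0.045 -0.551  1.142] len 0.127
turn about tool z deg 0.17 units 0.0009
```

```bash
python3 -m creep '[[0.01,-0.12,0,0,40],[0.02,-0.25,0.05,0,40],[0.03,-0.4,0.1,0,40],[0.045,-0.551,0.2,0,40],[0.045,-0.551,0.3,0,40],[0.045,-0.551,0.4,0,40],[0.045,-0.551,0.5,0,40],[0.045,-0.551,0.6,0,40]]'
python3 - <<'E'
from h import *
s=shot('side','s1.png'); t=shot('top','t1.png')
cv2.imwrite('pics/s1a.png',cv2.resize(s['img'][80:280,130:330],None,fx=3,fy=3,interpolation=2))
cv2.imwrite('pics/t1a.png',cv2.resize(t['img'][100:300,80:280],None,fx=3,fy=3,interpolation=2))
E
python3 go.py .542 .333 .038 -93
```

```text
clock: 3.43
tool_pos: [0.5405, 0.333, 0.0922]
orientation: [180.0, -0.0, -92.8]
force: [-0.0, 0.2, 0.6]
opening: 0.0399
t 3.53 tcp [0.5395 0.3323 0.0911] rpy [ 1.7986e+02 -1.3000e-01 -9.2820e+01] F [-0.3  0.1 -0.3] op 0.0403 j [ 49.2  21.4 -12.2  -0.  -56.6 -52. ]
shift units [-0.009 -0.026  0.531] len 0.053
turn about tool z deg 0.18 units 0.001
```

View pics/s1a.png

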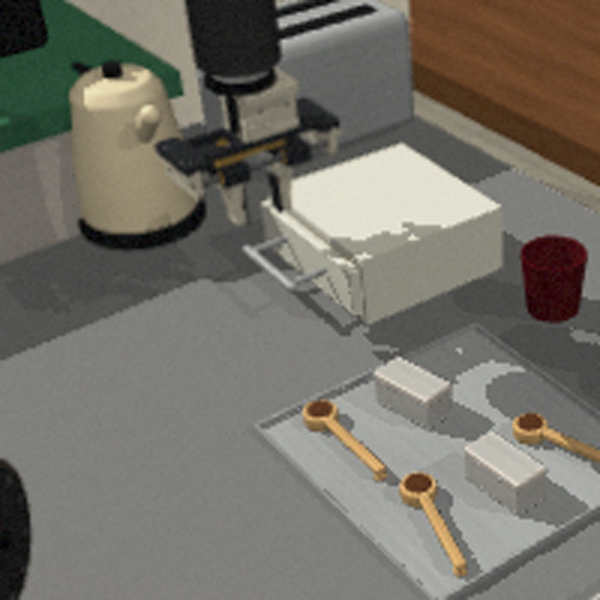

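View pics/t1a.png

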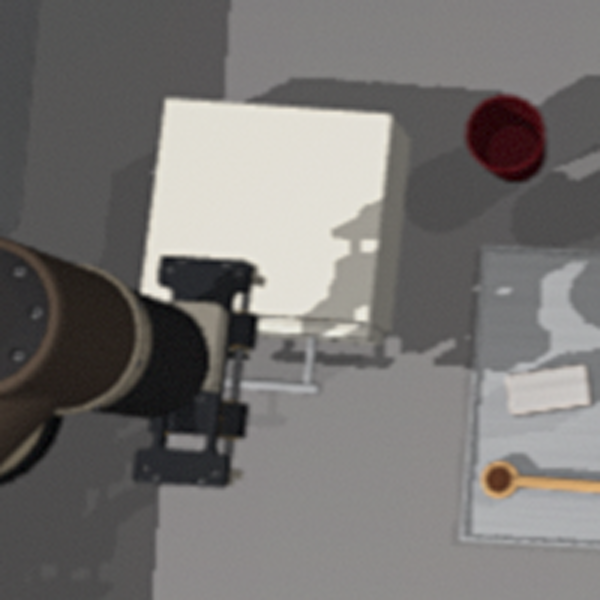

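The fingers straddle the bar, so I'm descending and pinching it.

```bash
python3 -m creep '[[0,-0.02,0.1,0,40],[0,-0.025,0.2,0,40],[0,-0.025,0.3,0,40],[0,-0.025,0.4,0,40],[0,-0.025,0.5,0,40],[0,-0.025,0.53,0,40],[0,-0.025,0.53,0,20],[0,-0.025,0.53,0,5]]'; python3 -m creep '[[0,0,0,0,5],[0,0,0,0,5],[0,0,0,0,5],[0,0,0,0,5],[0,0,0,0,5],[0,0,0,0,5],[0,0,0,0,5],[0,0,0,0,5]]'; python3 go.py  .392 .341 .038 -93
```

```text
clock: 4.2
tool_pos: [0.5434, 0.333, 0.0401]
orientation: [180.0, -0.0, -92.8]
force: [-0.5, 0.5, 0.9]
opening: 0.0318
clock: 4.87
tool_pos: [0.5433, 0.333, 0.0403]
orientation: [-180.0, 0.0, -92.8]
force: [-0.2, -0.2, 0.1]
opening: 0.0049
t 4.87 tcp [0.5433 0.333  0.0403] rpy [-180.      0.    -92.83] F [-0.2 -0.2  0.1] op 0.0049 j [ 49.   24.5 -14.9   0.  -50.6 -51.9]
shift units [-0.005  1.515  0.023] len 0.152
turn about tool z deg 0.17 units 0.0009
```

Run:
```python
from h import *
s=shot('side','s2.png'); t=shot('top','t2.png')
cv2.imwrite('pics/s2a.png',cv2.resize(s['img'][100:230,170:300],None,fx=4.5,fy=4.5,interpolation=2))
cv2.imwrite('pics/t2a.png',cv2.resize(t['img'][170:270,120:220],None,fx=5,fy=5,interpolation=2))
```

```text
(no output)
```

View pics/s2a.png

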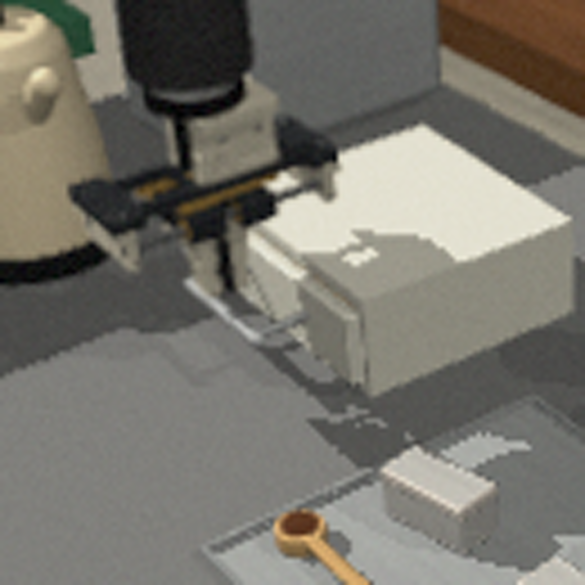

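View pics/t2a.png

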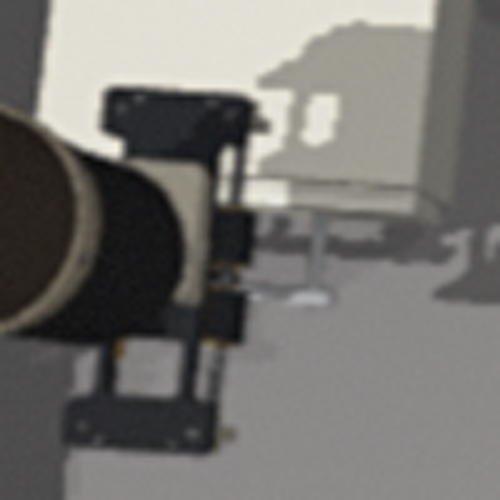

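Run:
```python
from h import *
s=shot('side','s3.png'); t=shot('top','t3.png')
p=np.array(ctrl.get_obs()['tool_pos']); print(p)
u=np.array([-.999,.052,0]);v=np.array([.052,.999,0])
for n,S,off in(('s',s,(170,100)),('t',t,(120,170))):
    im=cv2.resize(S['img'],None,fx=4,fy=4,interpolation=2)
    for q,c in((p,(0,0,255)),(p+[0,0,.019],(0,255,0)),(p+[0,0,.066],(255,0,0))):
        cv2.circle(im,tuple(int(a) for a in proj(S,q)*4+2),3,c,-1)
    h0=np.array([.542,.333,.052])
    for k in(-.06,.06): cv2.circle(im,tuple(int(a) for a in proj(S,h0+k*v)*4+2),3,(255,0,255),-1)
    x,y=off; cv2.imwrite(f'pics/{n}3a.png',im[y*4:y*4+500,x*4:x*4+500])
```

```text
[0.54333651 0.33298094 0.04025846]
```

View pics/s3a.png

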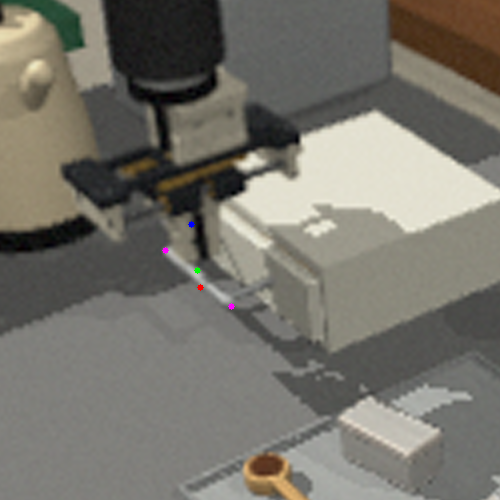

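View pics/t3a.png

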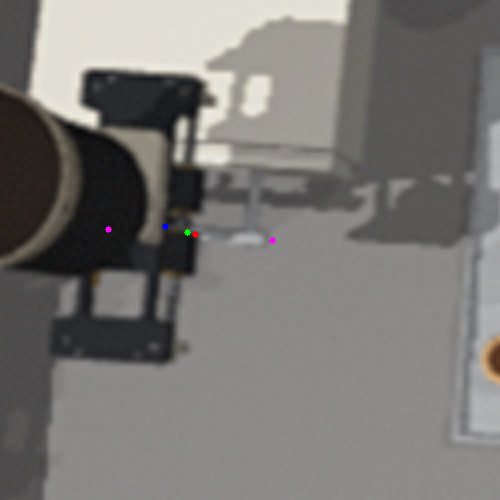

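Run:
```python
import cv2
s=cv2.imread('pics/s3.png');cv2.imwrite('pics/s3b.png',cv2.resize(s[130:185,195:250],None,fx=10,fy=10,interpolation=0))
```

```text
(no output)
```

View pics/s3b.png

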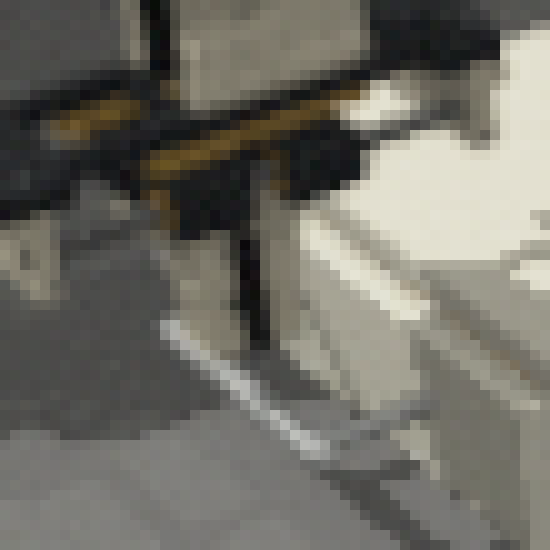

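Run:
```python
from h import *
import pickle
S=pickle.load(open('side0.pkl','rb'))
def draw(img,p,yaw,w,fn,x0,y0,n=70,f=9):
    a=np.radians(yaw); ty=np.array([np.sin(a),-np.cos(a),0])
    im=cv2.resize(img,None,fx=f,fy=f,interpolation=0)
    for k in(-1,1):
        for z,c in((0,(0,0,255)),(.019,(0,255,0))):
            q=proj(S,p+k*(w)*ty+[0,0,z]); cv2.circle(im,tuple(int(v*f+f/2) for v in q),4,c,-1)
    cv2.imwrite(fn,im[y0*f:(y0+n)*f,x0*f:(x0+n)*f])
draw(cv2.imread('pics/side0.png'),np.array([.2102,.6409,.1924]),-18.2,.0438,'pics/c0.png',45,85)
draw(cv2.imread('pics/s1.png'),np.array([.54,.333,.0918]),-92.8,.02,'pics/c1.png',185,110)
```

```text
(no output)
```

View pics/c0.png

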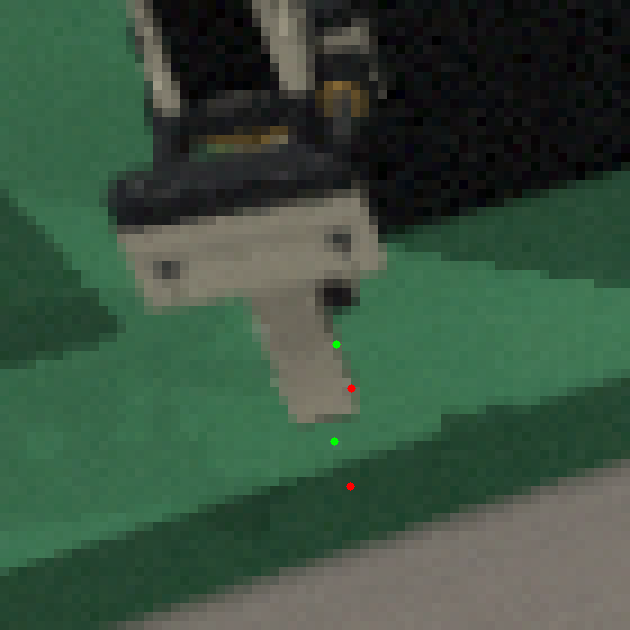

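View pics/c1.png

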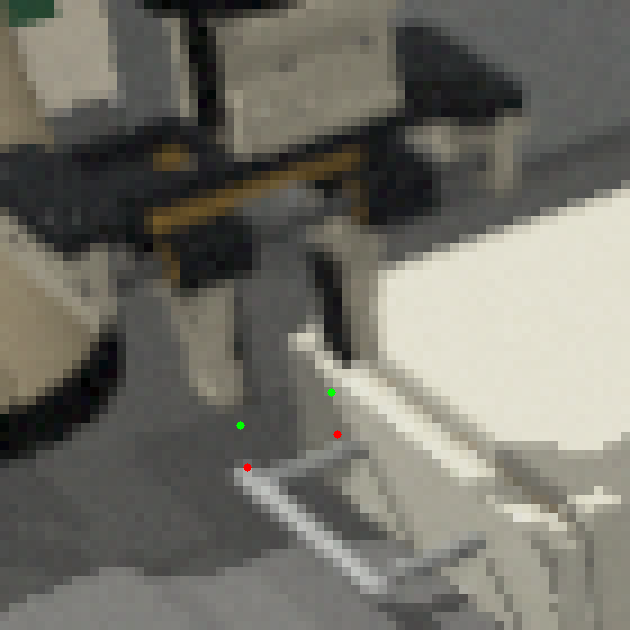

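Run:
```python
from h import *
import pickle
S=pickle.load(open('side0.pkl','rb'));T=pickle.load(open('top0.pkl','rb'))
for uv,p in(((185+222/9-.5,110+405/9-.5),[.52,.334,.0918]),((185+345/9-.5,110+365/9-.5),[.56,.332,.0918])):
    print('same z:',pt(S,uv,.0918)-p,'vertical:',[ (z,(pt(S,uv,z)-p)[:2].round(4)) for z in(.1,.11,.115,.12)])
print([ (proj(S,p).round(1)) for p in ([.6081,-.0624,.02],[.4549,.1031,.02],[.4615,-.0593,.02])])
```

```text
same z: [ 1.78179747e-02  4.83205688e-02 -1.38777878e-17] vertical: [(0.1, array([0.0113, 0.0354])), (0.11, array([0.0034, 0.0196])), (0.115, array([-0.0006,  0.0117])), (0.12, array([-0.0045,  0.0038]))]
same z: [ 3.24103078e-02  4.50110873e-02 -1.38777878e-17] vertical: [(0.1, array([0.0253, 0.0321])), (0.11, array([0.0167, 0.0164])), (0.115, array([0.0123, 0.0085])), (0.12, array([0.008 , 0.0007]))]
[array([305.3, 219.9]), array([235.6, 215.6]), array([268.2, 240.1])]
```

The fingers closed on nothing. The side view puts the fingertips about 25 mm higher than the reported TCP, so I'll check the tip height by touching clear counter lightly.

```bash
python3 -m creep '[[0,0,-0.2,0,5],[0,0,-0.2,0,2],[0,0.2,-0.2,0,2],[0,0.4,-0.2,0,2],[0,0.6,-0.2,0,2],[0,0.8,-0.2,0,2],[0,0.9,-0.2,0,2],[0,0.9,-0.2,0,2]]'; python3 -m creep '[[0,0,0.1,0,2],[0,0,0.2,0,2],[0,0,0.3,0,2],[0,0,0.35,0,2],[0,0,0.4,0,2],[0,0,0.42,0,2],[0,0,0.44,0,2],[0,0,0.44,0,2]]';  python3 - <<'E'
from h import *
s=shot('side','s4.png'); 
p=np.array(ctrl.get_obs()['tool_pos']); print(p,ctrl.get_obs()['force'],proj(s,p))
cv2.imwrite('pics/s4a.png',cv2.resize(s['img'][110:210,150:250],None,fx=6,fy=6,interpolation=0))
E
```

```text
clock: 5.73
tool_pos: [0.452, 0.3376, 0.0607]
orientation: [-180.0, 0.0, -92.8]
force: [0.4, -0.2, -0.2]
opening: 0.002
clock: 6.4
tool_pos: [0.4535, 0.3373, 0.0158]
orientation: [180.0, -0.0, -92.8]
force: [0.1, -0.3, -0.1]
opening: 0.0022
[0.45356412 0.33740696 0.01618515] [-0.16311279 -0.00341999 -0.20595416] [198.19272343 185.75635102]
```

View pics/s4a.png

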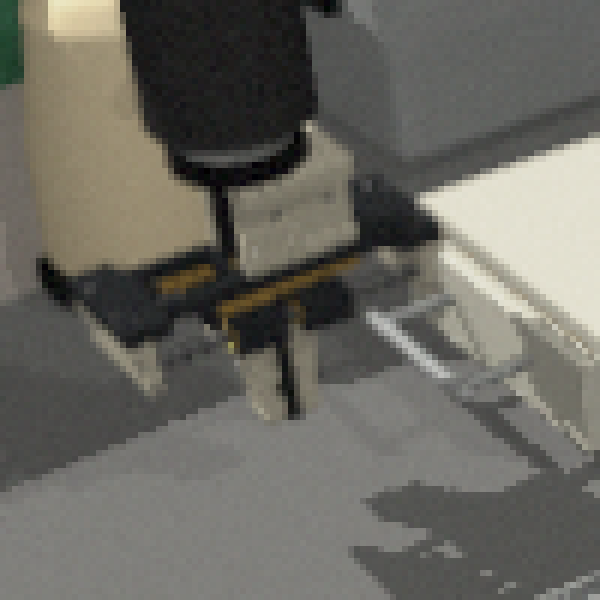

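```bash
python3 -m creep '[[0,0,0.02,0,2],[0,0,0.03,0,2],[0,0,0.05,0,2],[0,0,0.06,0,2],[0,0,0.08,0,2],[0,0,0.09,0,2],[0,0,0.11,0,2],[0,0,0.11,0,2]]'
```

```text
clock: 7.12
tool_pos: [0.4533, 0.3372, 0.0049]
orientation: [180.0, -0.0, -92.8]
force: [-0.1, -1.1, 0.3]
opening: 0.002
```

```bash
python3 -m creep '[[0,0,0.02,0,2],[0,0,0.03,0,2],[0,0,0.05,0,2],[0,0,0.06,0,2],[0,0,0.08,0,2],[0,0,0.09,0,2],[0,0,0.1,0,2],[0,0,0.1,0,2]]'
```

```text
clock: 7.78
tool_pos: [0.4533, 0.3373, -0.005]
orientation: [180.0, -0.0, -92.8]
force: [-0.4, -1.5, 0.1]
opening: 0.0021
```

```bash
python3 -m creep '[[0,0,0.01,0,2],[0,0,0.02,0,2],[0,0,0.03,0,2],[0,0,0.04,0,2],[0,0,0.05,0,2],[0,0,0.06,0,2],[0,0,0.07,0,2],[0,0,0.07,0,2]]'
```

```text
clock: 8.45
tool_pos: [0.4533, 0.3373, -0.012]
orientation: [180.0, -0.0, -92.8]
force: [0.0, -0.3, 0.1]
opening: 0.0018
```

```bash
python3 -m creep '[[0,0,0.01,0,2],[0,0,0.015,0,2],[0,0,0.02,0,2],[0,0,0.025,0,2],[0,0,0.03,0,2],[0,0,0.035,0,2],[0,0,0.04,0,2],[0,0,0.04,0,2]]'
```

```text
clock: 9.12
tool_pos: [0.4534, 0.3374, -0.0158]
orientation: [180.0, -0.0, -92.8]
force: [0.2, -0.8, 0.3]
opening: 0.002
```

```bash
python3 -m creep '[[0,0,0.01,0,2],[0,0,0.015,0,2],[0,0,0.02,0,2],[0,0,0.025,0,2],[0,0,0.03,0,2],[0,0,0.035,0,2],[0,0,0.04,0,2],[0,0,0.04,0,2]]'
```

```text
clock: 9.78
tool_pos: [0.4534, 0.3374, -0.0199]
orientation: [180.0, -0.0, -92.8]
force: [0.7, 0.3, 0.7]
opening: 0.0022
```

```bash
python3 -m creep '[[0,0,0.01,0,2],[0,0,0.015,0,2],[0,0,0.02,0,2],[0,0,0.025,0,2],[0,0,0.03,0,2],[0,0,0.03,0,2],[0,0,0.03,0,2],[0,0,0.03,0,2]]'
```

```text
clock: 10.45
tool_pos: [0.4534, 0.3374, -0.0227]
orientation: [-180.0, -0.0, -92.8]
force: [-0.3, 1.0, -0.2]
opening: 0.0016
```

Run:
```python
from h import *
s=shot('side','s5.png'); 
p=np.array(ctrl.get_obs()['tool_pos']); print(p,ctrl.get_obs()['force'],proj(s,p),proj(s,[p[0],p[1],0]))
cv2.imwrite('pics/s5a.png',cv2.resize(s['img'][130:230,150:250],None,fx=6,fy=6,interpolation=0))
```

```text
[ 0.45345258  0.33743118 -0.02272222] [ 0.21489451 -0.55229476  0.23963312] [199.865629   194.61464602] [198.87629259 189.48134393]
```

View pics/s5a.png

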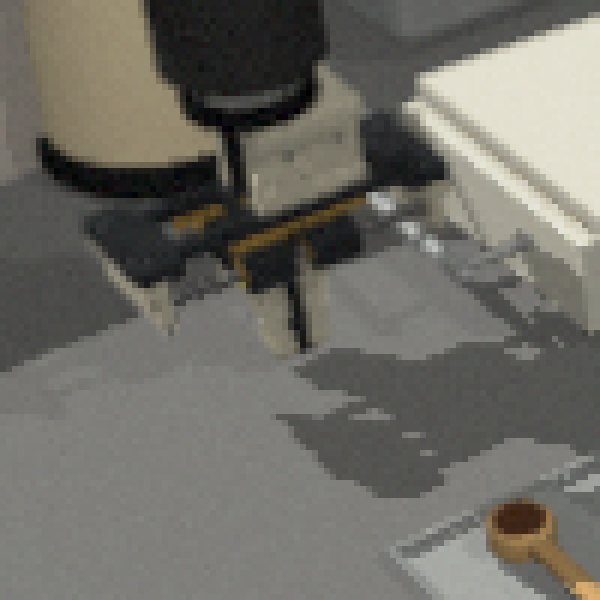

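```bash
python3 -m creep '[[0,0,0.005,0,2],[0,0,0.01,0,2],[0,0,0.015,0,2],[0,0,0.02,0,2],[0,0,0.025,0,2],[0,0,0.03,0,2],[0,0,0.03,0,2],[0,0,0.03,0,2]]'
```

```text
clock: 11.17
tool_pos: [0.4534, 0.3374, -0.0258]
orientation: [180.0, -0.0, -92.8]
force: [-1.1, 0.1, 1.1]
opening: 0.0019
```

```bash
python3 -m creep '[[0,0,0.005,0,2],[0,0,0.01,0,2],[0,0,0.015,0,2],[0,0,0.02,0,2],[0,0,0.02,0,2],[0,0,0.02,0,2],[0,0,0.02,0,2],[0,0,0.02,0,2]]'
```

```text
clock: 11.83
tool_pos: [0.4535, 0.3375, -0.0277]
orientation: [-180.0, 0.0, -92.8]
force: [0.1, 0.0, 0.6]
opening: 0.0021
```

```bash
python3 -m creep '[[0,0,0.005,0,2],[0,0,0.01,0,2],[0,0,0.015,0,2],[0,0,0.02,0,2],[0,0,0.02,0,2],[0,0,0.02,0,2],[0,0,0.02,0,2],[0,0,0.02,0,2]]'
```

```text
clock: 12.5
tool_pos: [0.4535, 0.3375, -0.0297]
orientation: [-180.0, 0.0, -92.8]
force: [0.6, -0.4, -0.1]
opening: 0.0021
```

```bash
python3 -m creep '[[0,0,0.005,0,2],[0,0,0.01,0,2],[0,0,0.015,0,2],[0,0,0.02,0,2],[0,0,0.02,0,2],[0,0,0.02,0,2],[0,0,0.02,0,2],[0,0,0.02,0,2]]';python3 - <<'E'
from h import *
s=shot('side','s6.png'); 
p=np.array(ctrl.get_obs()['tool_pos']); print(p,ctrl.get_obs()['force'],proj(s,[p[0],p[1],0]))
cv2.imwrite('pics/s6a.png',cv2.resize(s['img'][160:210,175:225],None,fx=10,fy=10,interpolation=0))
E
```

```text
clock: 13.17
tool_pos: [0.4534, 0.3374, -0.0317]
orientation: [180.0, 0.0, -92.8]
force: [-0.4, 0.6, -1.1]
opening: 0.0017
[ 0.453467    0.33744847 -0.03170775] [-0.52888292  0.55166747  0.31841874] [198.87737679 189.47771974]
```

View pics/s6a.png

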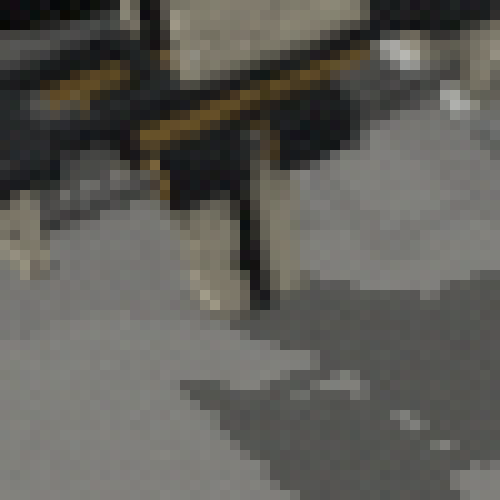

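```bash
python3 -m creep '[[0,0,0.005,0,2],[0,0,0.01,0,2],[0,0,0.015,0,2],[0,0,0.02,0,2],[0,0,0.02,0,2],[0,0,0.02,0,2],[0,0,0.02,0,2],[0,0,0.02,0,2]]'; python3 -m creep '[[0,0,0.005,0,2],[0,0,0.01,0,2],[0,0,0.015,0,2],[0,0,0.02,0,2],[0,0,0.02,0,2],[0,0,0.02,0,2],[0,0,0.02,0,2],[0,0,0.02,0,2]]'
```

```text
clock: 13.88
tool_pos: [0.4535, 0.3374, -0.033]
orientation: [-180.0, 0.0, -92.8]
force: [-3.0, -0.9, 8.8]
opening: 0.0023
clock: 14.55
tool_pos: [0.4535, 0.3375, -0.0331]
orientation: [-180.0, 0.0, -92.8]
force: [-8.3, -4.9, 28.4]
opening: 0.0022
```

Contact at reported z = -0.033, so the real tip height is the reported z plus 33 mm. I'll build that offset into the helper.

```bash
sed -i "s/p=np.array(o\['tool_pos'\]); r/p=np.array(o['tool_pos'])+[0,0,.033]; r/; s/'tcp'/'REALtcp'/" go.py
python3 -m creep '[[0,0,-0.2,0,2],[0,0,-0.4,0,20],[0,0,-0.6,0,40],[0,0,-0.8,0,40],[0,0,-1,0,40],[0,0,-1,0,40],[0,-0.2,-1,0,40],[0,-0.3,-1,0,40]]'; python3 go.py .5425 .333 .038 -93
```

```text
clock: 15.22
tool_pos: [0.4845, 0.3364, 0.0648]
orientation: [-179.9, 0.1, -92.8]
force: [0.1, 0.9, -0.4]
opening: 0.0389
t 15.22 REALtcp [0.4845 0.3364 0.0978] rpy [-1.7994e+02  7.0000e-02 -9.2790e+01] F [ 0.1  0.9 -0.4] op 0.0389 j [ 53.8  19.1 -19.9   0.  -51.  -56.6]
shift units [ 0.006 -0.581  0.599] len 0.083
turn about tool z deg 0.21 units 0.0012
```

```bash
python3 -m creep '[[0,-0.15,0,0,40],[0,-0.3,0,0,40],[0,-0.45,0,0,40],[0,-0.58,0,0,40],[0,-0.58,0.15,0,40],[0,-0.58,0.3,0,40],[0,-0.58,0.45,0,40],[0,-0.58,0.6,0,40]]'; python3 -m creep '[[0,0,0,0,40],[0,0,0,0,30],[0,0,0,0,20],[0,0,0,0,10],[0,0,0,0,5],[0,0,0,0,5],[0,0,0,0,5],[0,0,0,0,5]]'; python3 go.py  .392 .341 .038 -93
```

```text
clock: 15.88
tool_pos: [0.5415, 0.3327, 0.003]
orientation: [180.0, -0.0, -92.9]
force: [0.9, -0.1, -0.5]
opening: 0.0399
clock: 16.55
tool_pos: [0.5417, 0.3334, 0.0051]
orientation: [-179.9, 0.1, -92.8]
force: [-0.4, -0.2, 4.1]
opening: 0.0101
t 16.55 REALtcp [0.5417 0.3334 0.0381] rpy [-1.7995e+02  5.0000e-02 -9.2820e+01] F [-0.4 -0.2  4.1] op 0.0101 j [ 49.2  26.7 -16.9   0.  -46.3 -52. ]
shift units [-0.002  1.499 -0.   ] len 0.15
turn about tool z deg 0.18 units 0.001
```

Gripped the bar. Pulling the drawer open.

```bash
python3 -m creep '[[0,0.1,0,0,5],[0,0.2,0,0,5],[0,0.3,0,0,5],[0,0.4,0,0,5],[0,0.5,0,0,5],[0,0.6,0,0,5],[0,0.7,0,0,5],[0,0.8,0,0,5]]'; python3 -m creep '[[0,0.1,0,0,5],[0,0.2,0,0,5],[0,0.3,0,0,5],[0,0.4,0,0,5],[0,0.5,0,0,5],[0,0.6,0,0,5],[0,0.66,0,0,5],[0,0.68,0,0,5]]'; python3 go.py  .392 .341 .038 -93
```

```text
clock: 17.22
tool_pos: [0.4611, 0.3377, 0.005]
orientation: [-179.9, 0.1, -92.8]
force: [1.1, 0.3, 4.4]
opening: 0.0104
clock: 17.88
tool_pos: [0.3929, 0.3414, 0.005]
orientation: [-179.9, 0.1, -92.8]
force: [1.5, 0.1, 5.8]
opening: 0.01
t 17.88 REALtcp [0.3929 0.3414 0.038 ] rpy [-1.7994e+02  1.1000e-01 -9.2760e+01] F [1.5 0.1 5.8] op 0.01 j [ 62.6  17.9 -32.1   0.  -39.9 -65.4]
shift units [0.004 0.009 0.   ] len 0.001
turn about tool z deg 0.24 units 0.0013
```

```bash
python3 -m creep '[[0,0,0,0,15],[0,0,0,0,30],[0,0,-0.1,0,35],[0,0,-0.3,0,35],[0,0,-0.5,0,35],[0,0,-0.7,0,35],[0,0,-0.9,0,35],[0,0,-1,0,35]]'; python3 go.py .452 .05 .12 -93.5;  python3 - <<'E'
from h import *
s=shot('side','s7.png'); t=shot('top','t7.png')
cv2.imwrite('pics/t7a.png',cv2.resize(t['img'][110:300,110:360],None,fx=3.2,fy=3.2,interpolation=2))
E
```

```text
clock: 18.55
tool_pos: [0.3941, 0.3407, 0.1069]
orientation: [-179.9, 0.1, -92.8]
force: [0.5, 0.8, -0.3]
opening: 0.0349
t 18.55 REALtcp [0.3941 0.3407 0.1399] rpy [-1.7993e+02  1.0000e-01 -9.2840e+01] F [ 0.5  0.8 -0.3] op 0.0349 j [ 62.5  10.4 -25.6   0.  -53.9 -65.3]
shift units [ 2.876 -0.722  0.194] len 0.297
turn about tool z deg 0.66 units 0.0037
```

View pics/t7a.png

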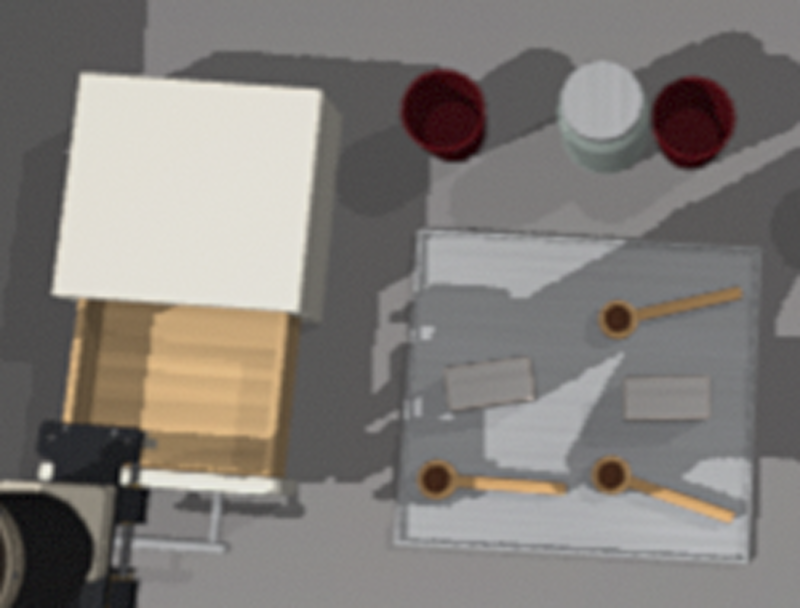

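View pics/s7.png

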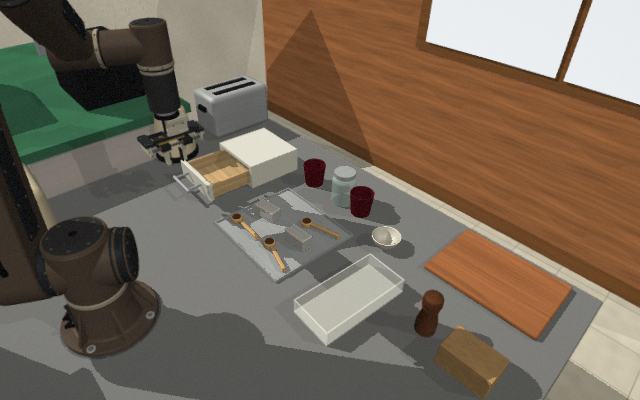

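```bash
cat > scoops.py <<'E'
from meas import *
def scoops(t,roi=(230,180,355,290)):
    m=wood(t['img']).astype(np.uint8); z=np.zeros_like(m); x0,y0,x1,y1=roi; z[y0:y1,x0:x1]=m[y0:y1,x0:x1]
    out=[]
    for b in blobs(t,z,30):
        v,u=np.nonzero(b); P=np.array([pt(t,(a,c),.017)[:2] for a,c in zip(u,v)])
        c=P.mean(0); vx,vy,_,_=cv2.fitLine(P.astype(np.float32),cv2.DIST_L2,0,1e-4,1e-4).ravel(); d=np.array([vx,vy])
        pr=(P-c)@d; 
        w=lambda sel:np.ptp(((P-c)@[-d[1],d[0]])[sel])
        hi=pr>pr.max()-.035; lo=pr<pr.min()+.035
        if w(lo)>w(hi): d=-d; pr=-pr
        # handle axis: pixels away from the bowl
        H=P[pr<pr.max()-.045]; hx,hy,cx,cy=cv2.fitLine(H.astype(np.float32),cv2.DIST_L2,0,1e-4,1e-4).ravel()
        e=np.array([hx,hy]); e=e*np.sign(e@d); hc=np.array([cx,cy]); q=(P-hc)@e
        end=hc+e*(q.min()); L=np.ptp(q)
        out.append(dict(end=end,dir=e,ang=np.degrees(np.arctan2(e[1],e[0])),L=L,origin=end+e*.07,grasp=end+e*.085,n=int(b.sum())))
    return out
if __name__=='__main__':
    import sys
    t=shot('top','last.png')
    for o in scoops(t): print({k:np.round(v,4) for k,v in o.items()})
    print('t',ctrl.get_obs()['clock'])
E
python3 - <<'E'
from scoops import *
s=pickle.load(open('top0.pkl','rb')) if 0 else __import__('pickle').load(open('top0.pkl','rb'))
s['img']=cv2.imread('pics/t7.png')
for o in scoops(s): print({k:np.round(v,4) for k,v in o.items()})
A=lambda u,v:(110+u/3.2-.35,110+v/3.2-.35)
for n,p in(('frontR in',(272,472)),('frontR out',(285,478)),('backR out',(297,322)),('backL out',(80,302)),('frontL',(66,415))): print(n,pt(s,A(*p),.068).round(4))
E
```

```text
{'end': array([ 0.6359, -0.1775]), 'dir': array([-0.2309,  0.973 ], dtype=float32), 'ang': np.float32(103.3482), 'L': np.float64(0.1332), 'origin': array([ 0.6198, -0.1094]), 'grasp': array([ 0.6163, -0.0948]), 'n': np.int64(197)}
{'end': array([ 0.4244, -0.172 ]), 'dir': array([0.3099, 0.9508], dtype=float32), 'ang': np.float32(71.9498), 'L': np.float64(0.1343), 'origin': array([ 0.4461, -0.1055]), 'grasp': array([ 0.4507, -0.0912]), 'n': np.int64(198)}
{'end': array([ 0.4481, -0.0134]), 'dir': array([0.0587, 0.9983], dtype=float32), 'ang': np.float32(86.6322), 'L': np.float64(0.1326), 'origin': array([0.4522, 0.0565]), 'grasp': array([0.4531, 0.0715]), 'n': np.int64(214)}
frontR in [0.4587 0.2438 0.068 ]
frontR out [0.4535 0.2319 0.068 ]
backR out [0.5947 0.2283 0.068 ]
backL out [0.61   0.4263 0.068 ]
frontL [0.507  0.4314 0.068 ]
```

Drawer fully out, tray untouched. Now the first scoop, the left one near (0.453, 0.07).

```bash
python3 -m creep '[[0.1,-0.1,0,0,35],[0.2,-0.2,0,0,35],[0.3,-0.3,0,0,35],[0.4,-0.4,0,0,35],[0.55,-0.5,0,0,35],[0.7,-0.6,0,0,35],[0.85,-0.7,0,0,35],[1,-0.72,0,0,35]]'; python3 -m creep '[[0.12,0,0,0,35],[0.25,0,0,0,35],[0.38,0,0,0,35],[0.5,0,0,0,35],[0.65,0,0,0,35],[0.8,0,0,0,35],[0.9,0,0,0,35],[1,0,0,0,35]]'; python3 go.py .4531 .0715 .06 -93.4
```

```text
clock: 19.32
tool_pos: [0.4609, 0.2356, 0.103]
orientation: [179.9, -0.1, -92.9]
force: [0.4, -0.2, 0.6]
opening: 0.0349
clock: 19.98
tool_pos: [0.4554, 0.1359, 0.1044]
orientation: [-180.0, 0.0, -92.9]
force: [0.8, -1.0, 0.0]
opening: 0.0352
t 19.98 REALtcp [0.4554 0.1359 0.1374] rpy [-1.7998e+02  2.0000e-02 -9.2850e+01] F [ 0.8 -1.   0. ] op 0.0352 j [ 40.4   6.3 -31.    0.  -52.7 -43.3]
shift units [ 0.644 -0.008  0.774] len 0.101
turn about tool z deg 0.55 units 0.003
```

```bash
python3 -m creep '[[0.12,0,0.1,0,35],[0.25,0,0.2,0,35],[0.38,0,0.3,0,35],[0.5,0,0.4,0,35],[0.644,-0.01,0.5,0.003,35],[0.644,-0.01,0.6,0.003,35],[0.644,-0.01,0.7,0.003,35],[0.644,-0.01,0.77,0.003,35]]'; python3 go.py .4531 .0715 .009 -93.4;  python3 - <<'E'
from h import *
s=shot('side','s8.png')
cv2.imwrite('pics/s8a.png',cv2.resize(s['img'][150:260,190:300],None,fx=5,fy=5,interpolation=2))
E
```

```text
clock: 20.65
tool_pos: [0.4531, 0.0719, 0.0266]
orientation: [180.0, -0.0, -93.4]
force: [-0.6, 0.8, -0.5]
opening: 0.0351
t 20.65 REALtcp [0.4531 0.0719 0.0596] rpy [ 1.7998e+02 -1.0000e-02 -9.3410e+01] F [-0.6  0.8 -0.5] op 0.0351 j [ 33.7  11.  -38.3  -0.  -40.7 -37.1]
shift units [ 0.004 -0.     0.506] len 0.051
turn about tool z deg -0.01 units -0.0001
```

View pics/s8a.png

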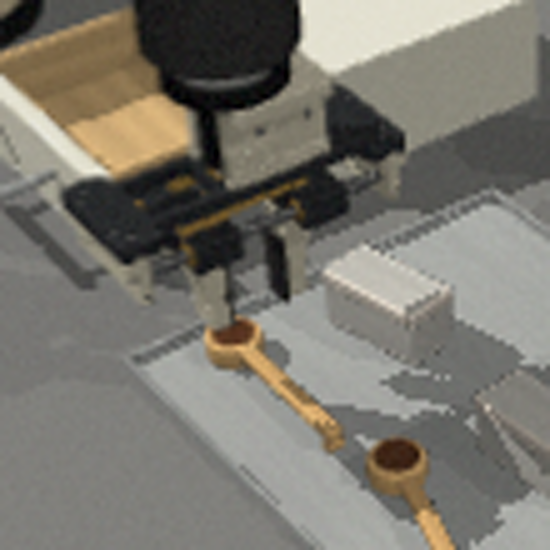

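Run:
```python
from h import *
import pickle
S=pickle.load(open('side0.pkl','rb'))
for p in([.4531,.0719,.0596],[.4331,.0719,.0596],[.4731,.0719,.0596],[.4531,.0715,.02],[.4549,.1031,.02]): print(((proj(S,p)-[190,150])*5).round())
```

```text
[247. 303.]
[220. 317.]
[274. 290.]
[254. 353.]
[228. 328.]
```

Run:
```python
from h import *
import pickle
S=pickle.load(open('side0.pkl','rb'))
for z in(.012,.017,.02): print(pt(S,(190+233/5-.4,150+340/5-.4),z).round(4), 'end',pt(S,(190+332/5-.4,150+437/5-.4),z).round(4))
```

```text
[0.4557 0.1023 0.012 ] end [ 0.4476 -0.0161  0.012 ]
[0.4526 0.0968 0.017 ] end [ 0.4445 -0.0209  0.017 ]
[0.4507 0.0935 0.02  ] end [ 0.4427 -0.0237  0.02  ]
```

```bash
python3 -m creep '[[0.02,0.01,0.1,0,35],[0.03,0.015,0.2,0,35],[0.03,0.015,0.3,0,35],[0.03,0.015,0.4,0,35],[0.03,0.015,0.47,0,35],[0.03,0.015,0.5,0,35],[0.03,0.015,0.5,0,35],[0.03,0.015,0.5,0,25]]'; python3 -m creep '[[0,0,0,0,15],[0,0,0,0,5],[0,0,0,0,3],[0,0,0,0,3],[0,0,0,0,3],[0,0,0,0,3],[0,0,0,0,3],[0,0,0,0,3]]'
```

```text
clock: 21.37
tool_pos: [0.4519, 0.0699, -0.0225]
orientation: [-180.0, -0.0, -93.4]
force: [-1.0, 0.1, 0.7]
opening: 0.0321
clock: 22.03
tool_pos: [0.4519, 0.07, -0.0224]
orientation: [-180.0, 0.0, -93.4]
force: [-1.3, 1.0, 6.8]
opening: 0.0116
```

```bash
python3 -m creep '[[0,0,-0.1,0,3],[0,0,-0.25,0,3],[0,0,-0.4,0,3],[0,0,-0.55,0,3],[0,0,-0.7,0,3],[0,0,-0.85,0,3],[0,0,-1,0,3],[0,0,-1,0,3]]'; python3 -m creep '[[-0.1,0,-0.05,0,3],[-0.2,0,-0.1,0,3],[-0.35,-0.05,-0.15,0,3],[-0.5,-0.1,-0.2,0,3],[-0.65,-0.2,-0.25,0,3],[-0.8,-0.3,-0.25,0,3],[-0.9,-0.4,-0.25,0,3],[-1,-0.5,-0.25,0,3]]';python3 go.py .578 .352 .14 -93.1;  python3 - <<'E'
from h import *
s=shot('side','s9.png')
cv2.imwrite('pics/s9a.png',cv2.resize(s['img'][110:260,150:330],None,fx=4,fy=4,interpolation=2))
E
```

```text
clock: 22.7
tool_pos: [0.4532, 0.0705, 0.0798]
orientation: [-179.8, 0.1, -93.3]
force: [1.2, 0.5, -0.1]
opening: 0.0117
clock: 23.37
tool_pos: [0.5085, 0.1691, 0.1021]
orientation: [180.0, -0.0, -93.3]
force: [0.6, -0.2, 0.0]
opening: 0.0115
t 23.37 REALtcp [0.5085 0.1691 0.1351] rpy [ 1.800e+02 -1.000e-02 -9.329e+01] F [ 0.6 -0.2  0. ] op 0.0115 j [ 39.4  12.1 -24.1   0.  -53.8 -42.7]
shift units [-1.866 -0.589 -0.049] len 0.196
turn about tool z deg -0.19 units -0.0011
```

View pics/s9a.png

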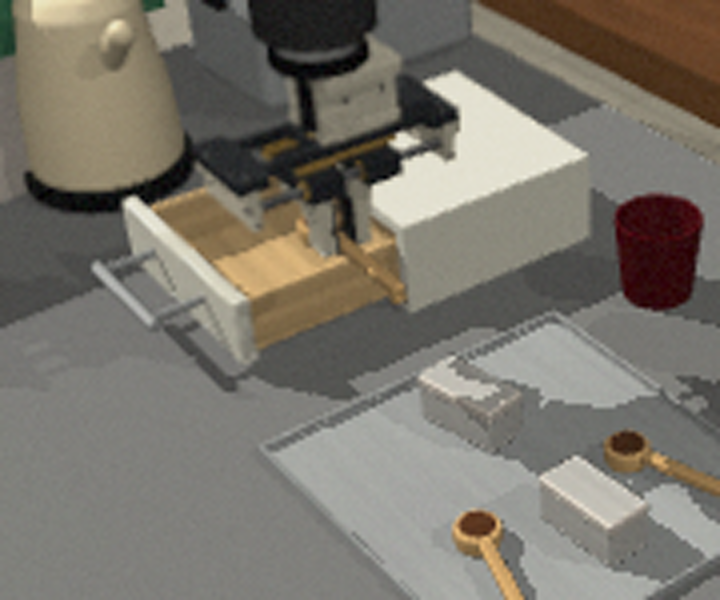

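```bash
python3 -m creep '[[-0.12,-0.05,0,0,3],[-0.25,-0.1,0,0,3],[-0.38,-0.2,0,0,3],[-0.5,-0.3,0,0,3],[-0.65,-0.4,0,0,3],[-0.8,-0.5,0,0,3],[-0.9,-0.58,0,0,3],[-1,-0.58,0,0,3]]'; python3 -m creep '[[-0.12,0,0,0,3],[-0.25,0,0,0,3],[-0.38,0,0,0,3],[-0.5,0,0,0,3],[-0.65,0,0,0,3],[-0.8,0,0,0,3],[-0.86,0,0,0,3],[-0.86,0,0,0,3]]';python3 go.py .577 .352 .036 -93.1
```

```text
clock: 24.08
tool_pos: [0.5725, 0.2651, 0.1017]
orientation: [-180.0, -0.0, -93.4]
force: [0.3, -0.1, -1.0]
opening: 0.0116
clock: 24.75
tool_pos: [0.5762, 0.3508, 0.102]
orientation: [-180.0, 0.0, -93.3]
force: [-0.5, -0.1, -0.2]
opening: 0.0113
t 24.75 REALtcp [0.5762 0.3508 0.135 ] rpy [-180.      0.    -93.29] F [-0.5 -0.1 -0.2] op 0.0113 j [ 47.9  24.2  -6.1   0.  -59.7 -51.1]
shift units [-0.013 -0.007  0.99 ] len 0.099
turn about tool z deg -0.19 units -0.0011
```

```bash
python3 -m creep '[[0,0,0.15,0,3],[0,0,0.3,0,3],[0,0,0.45,0,3],[0,0,0.6,0,3],[0,0,0.75,0,3],[0,0,0.88,0,3],[0,0,0.96,0,3],[0,0,1,0,3]]'
python3 - <<'E'
from h import *
s=shot('side','s10.png');t=shot('top','t10.png')
o=ctrl.get_obs();print(o['tool_pos'],o['force'],o['opening'])
cv2.imwrite('pics/s10a.png',cv2.resize(s['img'][110:220,160:300],None,fx=5,fy=5,interpolation=2))
cv2.imwrite('pics/t10a.png',cv2.resize(t['img'][150:260,110:250],None,fx=5,fy=5,interpolation=2))
E
```

```text
clock: 25.42
tool_pos: [0.5758, 0.3481, 0.001]
orientation: [179.9, -0.1, -93.4]
force: [-0.3, 0.2, -0.5]
opening: 0.0116
[0.576165   0.34848115 0.0018151 ] [ 0.09984841 -0.0089693  -0.04146313] 0.011519832542899542
```

View pics/s10a.png

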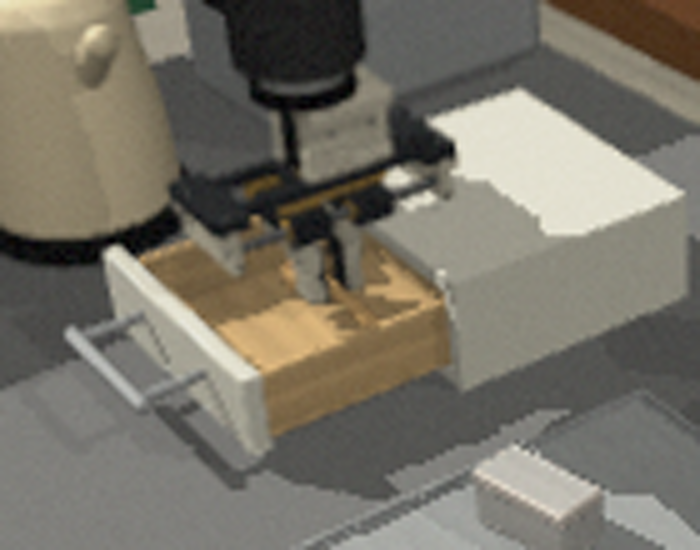

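View pics/t10a.png

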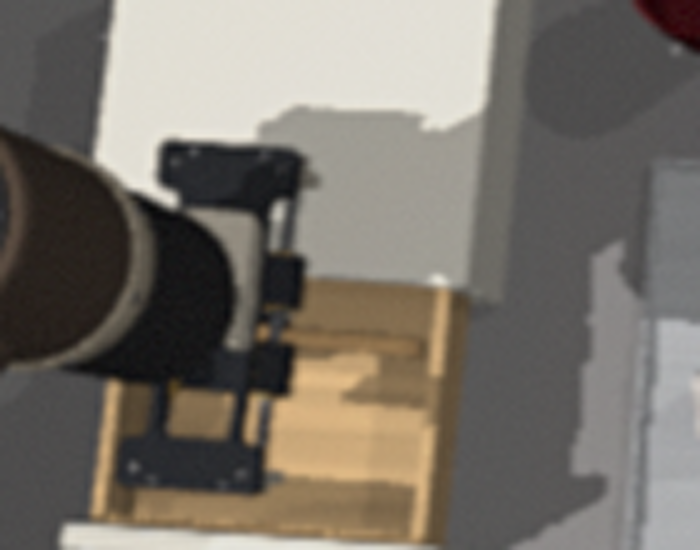

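```bash
python3 -m creep '[[-0.02,0,0.02,0,3],[-0.04,0,0.03,0,3],[-0.04,0,0.03,0,6],[-0.04,0,0.03,0,10],[-0.04,0,0.03,0,16],[-0.04,0,0.03,0,20],[-0.04,0,0,0,20],[-0.04,0,-0.1,0,20]]'; python3 -m creep '[[0,0,-0.2,0,20],[0,0,-0.4,0,20],[0,0,-0.6,0,25],[0,0,-0.8,0,35],[0,0,-1,0,35],[0.1,0.1,-1,0,35],[0.3,0.2,-1,0,35],[0.4,0.3,-1,0,35]]'; python3 scoops.py; python3 go.py .452 -.0935 .12 -108
```

```text
clock: 26.18
tool_pos: [0.5756, 0.3522, 0.0112]
orientation: [179.9, -0.1, -93.4]
force: [-0.9, -0.1, 0.1]
opening: 0.0194
clock: 26.85
tool_pos: [0.5441, 0.3137, 0.1138]
orientation: [-179.9, 0.1, -93.4]
force: [-0.6, -1.0, -0.3]
opening: 0.0353
{'end': array([ 0.6363, -0.1774]), 'dir': array([-0.2354,  0.9719], dtype=float32), 'ang': np.float32(103.6174), 'L': np.float64(0.1332), 'origin': array([ 0.6198, -0.1094]), 'grasp': array([ 0.6163, -0.0948]), 'n': np.int64(203)}
{'end': array([ 0.4243, -0.172 ]), 'dir': array([0.314 , 0.9494], dtype=float32), 'ang': np.float32(71.6982), 'L': np.float64(0.1343), 'origin': array([ 0.4463, -0.1056]), 'grasp': array([ 0.451 , -0.0913]), 'n': np.int64(204)}
t 26.9
t 26.9 REALtcp [0.5423 0.3124 0.1468] rpy [ 1.800e+02  4.000e-02 -9.343e+01] F [-3.3 -2.  -1.7] op 0.0352 j [ 47.8  19.4 -12.   -0.  -58.6 -51.2]
shift units [4.106 0.658 0.265] len 0.417
turn about tool z deg 14.57 units 0.0809
```

```bash
python3 - <<'E'
from h import *
t=shot('top','t11.png')
cv2.imwrite('pics/t11a.png',cv2.resize(t['img'][150:260,110:250],None,fx=5,fy=5,interpolation=2))
E
python3 -m creep '[[0.12,0,0,0.01,35],[0.25,0,0,0.02,35],[0.38,0,0,0.03,35],[0.5,0,0,0.04,35],[0.65,0,0,0.05,35],[0.8,0,0,0.06,35],[0.9,0,0,0.07,35],[1,0,0,0.081,35]]'; python3 go.py .4505 -.0935 .12 -108.2
```

```text
clock: 27.62
tool_pos: [0.5384, 0.2134, 0.1123]
orientation: [-180.0, 0.0, -108.2]
force: [-0.0, 1.3, 0.2]
opening: 0.0351
t 27.62 REALtcp [0.5384 0.2134 0.1453] rpy [-180.      0.   -108.18] F [-0.   1.3  0.2] op 0.0351 j [ 41.   15.4 -18.    0.  -56.6 -59.1]
shift units [ 3.19  -0.123  0.253] len 0.32
turn about tool z deg 0.02 units 0.0001
```

View pics/t11a.png

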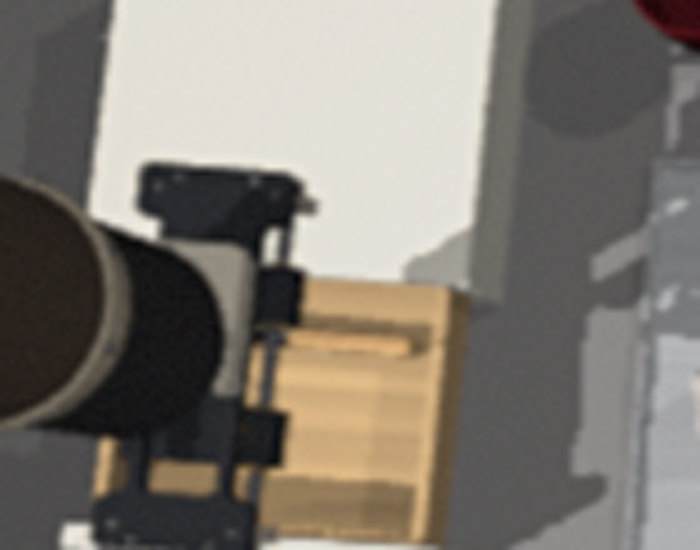

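Scoop 1 lies in the drawer, handle end at about (415,345) in the crop. On to the scoop on the near right.

```bash
python3 -m creep '[[0.12,0,0,0,35],[0.25,0,0,0,35],[0.38,0,0,0,35],[0.5,0,0,0,35],[0.65,0,0,0,35],[0.8,0,0,0,35],[0.9,0,0,0,35],[1,0,0,0,35]]'; python3 -m creep '[[0.12,0,0,0,35],[0.25,0,0,0,35],[0.38,0,0,0,35],[0.5,0,0,0,35],[0.65,0,0,0,35],[0.8,-0.05,0,0,35],[0.9,-0.1,0.1,0,35],[1,-0.12,0.2,0,35]]'; python3 -m creep '[[0.12,0,0,0,35],[0.25,0,0.1,0,35],[0.38,0,0.2,0,35],[0.5,0,0.3,0,35],[0.65,0,0.4,0,35],[0.8,0,0.5,0,35],[0.95,0,0.6,0,35],[1,0,0.6,0,35]]'; python3 go.py .4505 -.0935 .0095 -108.2
```

```text
clock: 28.28
tool_pos: [0.5071, 0.1186, 0.1124]
orientation: [-180.0, 0.0, -108.0]
force: [0.8, 0.5, -0.0]
opening: 0.0351
clock: 28.95
tool_pos: [0.4888, 0.0199, 0.0921]
orientation: [-179.9, 0.1, -108.0]
force: [1.0, -0.4, 0.0]
opening: 0.035
clock: 29.62
tool_pos: [0.4547, -0.0761, 0.0304]
orientation: [179.8, -0.1, -108.0]
force: [-1.3, -0.5, -0.6]
opening: 0.0348
t 29.62 REALtcp [ 0.4547 -0.0761  0.0634] rpy [ 1.7980e+02 -1.0000e-01 -1.0804e+02] F [-1.3 -0.5 -0.6] op 0.0348 j [ 15.1  11.  -37.6  -0.  -41.6 -33.1]
shift units [ 0.177 -0.015  0.539] len 0.057
turn about tool z deg 0.16 units 0.0009
```

```bash
python3 -m creep '[[0.1,-0.01,0,0,35],[0.175,-0.015,0.1,0,35],[0.175,-0.015,0.2,0,35],[0.175,-0.015,0.3,0,35],[0.175,-0.015,0.4,0,35],[0.175,-0.015,0.48,0,35],[0.175,-0.015,0.535,0,35],[0.175,-0.015,0.535,0,35]]'; python3 -m creep '[[0,0,0,0,25],[0,0,0,0,15],[0,0,0,0,5],[0,0,0,0,3],[0,0,0,0,3],[0,0,0,0,3],[0,0,0,0,3],[0,0,0,0,3]]'
```

```text
clock: 30.28
tool_pos: [0.453, -0.0914, -0.0219]
orientation: [179.9, -0.0, -107.9]
force: [0.7, 0.3, -0.7]
opening: 0.0352
clock: 30.95
tool_pos: [0.4536, -0.0912, -0.0208]
orientation: [-180.0, 0.0, -107.9]
force: [-2.7, 1.2, 6.0]
opening: 0.0116
```

```bash
python3 -m creep '[[0,0,-0.1,0,3],[0,0,-0.25,0,3],[0,0,-0.4,0,3],[0,0,-0.55,0,3],[0,0,-0.7,0,3],[0,0,-0.85,0,3],[0,0,-1,0,3],[-0.1,0,-1,-0.01,3]]'; python3 -m creep '[[-0.1,0,-0.05,-0.01,3],[-0.2,0,-0.1,-0.02,3],[-0.35,0,-0.15,-0.03,3],[-0.5,0,-0.2,-0.04,3],[-0.65,0,-0.2,-0.05,3],[-0.8,0,-0.2,-0.06,3],[-0.9,0,-0.2,-0.07,3],[-1,0,-0.2,-0.072,3]]';python3 go.py .503 .355 .135 -93.1
```

```text
clock: 31.62
tool_pos: [0.4577, -0.0821, 0.0813]
orientation: [-179.8, 0.1, -106.2]
force: [0.4, -0.6, -0.1]
opening: 0.0116
clock: 32.28
tool_pos: [0.4842, 0.0156, 0.0983]
orientation: [179.9, -0.0, -93.0]
force: [-0.4, -0.6, -1.1]
opening: 0.0116
t 32.28 REALtcp [0.4842 0.0156 0.1313] rpy [ 1.7994e+02 -2.0000e-02 -9.2980e+01] F [-0.4 -0.6 -1.1] op 0.0116 j [ 25.2   7.6 -30.4  -0.  -52.1 -28.1]
shift units [-3.4   -0.012 -0.038] len 0.34
turn about tool z deg 0.12 units 0.0007
```

```bash
python3 -m creep '[[-0.1,0,0,0,3],[-0.2,0,0,0,3],[-0.35,0,0,0,3],[-0.5,0,0,0,3],[-0.65,0,0,0,3],[-0.8,0,0,0,3],[-0.9,0,0,0,3],[-1,0,0,0,3]]';python3 -m creep '[[-0.12,0,0,0,3],[-0.25,0,0,0,3],[-0.38,0,0,0,3],[-0.5,0,0,0,3],[-0.65,0,0,0,3],[-0.8,0,0,0,3],[-0.9,0,0,0,3],[-1,0,0,0,3]]';python3 -m creep '[[-0.12,0,0,0,3],[-0.25,0,0,0,3],[-0.38,0,0,0,3],[-0.5,0,0,0,3],[-0.65,0,0,0,3],[-0.8,0,0,0,3],[-0.9,0,0,0,3],[-1,0,0,0,3]]';python3 go.py .503 .355 .033 -93.1
```

```text
clock: 32.95
tool_pos: [0.4896, 0.115, 0.0987]
orientation: [180.0, -0.0, -93.2]
force: [0.4, -0.6, 0.6]
opening: 0.0115
clock: 33.62
tool_pos: [0.4954, 0.2154, 0.0986]
orientation: [180.0, -0.0, -93.2]
force: [0.7, 0.9, -0.5]
opening: 0.0115
clock: 34.28
tool_pos: [0.5009, 0.3152, 0.0986]
orientation: [180.0, -0.0, -93.2]
force: [-0.6, -0.1, -0.8]
opening: 0.0113
t 34.28 REALtcp [0.5009 0.3152 0.1316] rpy [ 1.7999e+02 -1.0000e-02 -9.3170e+01] F [-0.6 -0.1 -0.8] op 0.0113 j [ 51.1  17.3 -17.4   0.  -55.4 -54.3]
shift units [-0.399  0.001  0.986] len 0.106
turn about tool z deg -0.07 units -0.0004
```

```bash
python3 -m creep '[[-0.2,0,0,0,3],[-0.3,0,0,0,3],[-0.4,0,0,0,3],[-0.4,0,0.15,0,3],[-0.4,0,0.3,0,3],[-0.4,0,0.45,0,3],[-0.4,0,0.6,0,3],[-0.4,0,0.7,0,3]]'
python3 - <<'E'
from h import *
s=shot('side','s12.png');t=shot('top','t12.png')
o=ctrl.get_obs();print(o['tool_pos'],o['force'],o['opening'])
cv2.imwrite('pics/s12a.png',cv2.resize(s['img'][110:220,160:300],None,fx=5,fy=5,interpolation=2))
cv2.imwrite('pics/t12a.png',cv2.resize(t['img'][150:260,110:250],None,fx=5,fy=5,interpolation=2))
E
```

```text
clock: 34.95
tool_pos: [0.5026, 0.3533, 0.0273]
orientation: [179.9, -0.1, -93.2]
force: [-0.3, -0.3, -0.6]
opening: 0.0117
[0.50224695 0.3527066  0.02690179] [-0.35258357 -0.02414912 -0.36204053] 0.011665074718218992
```

View pics/s12a.png

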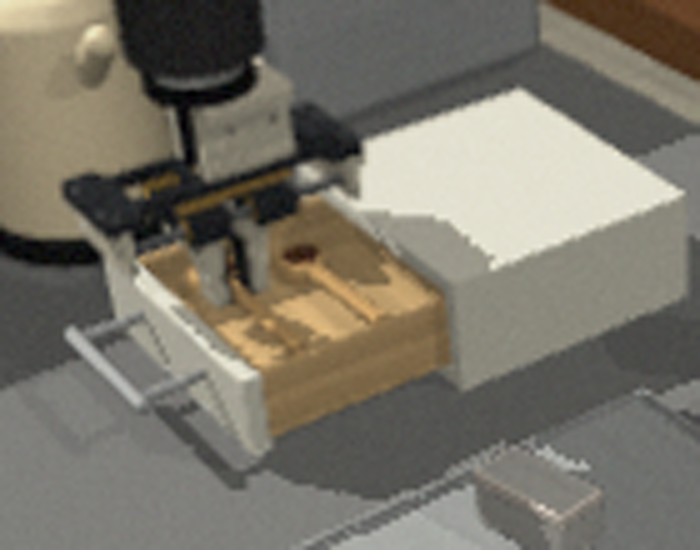

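View pics/t12a.png

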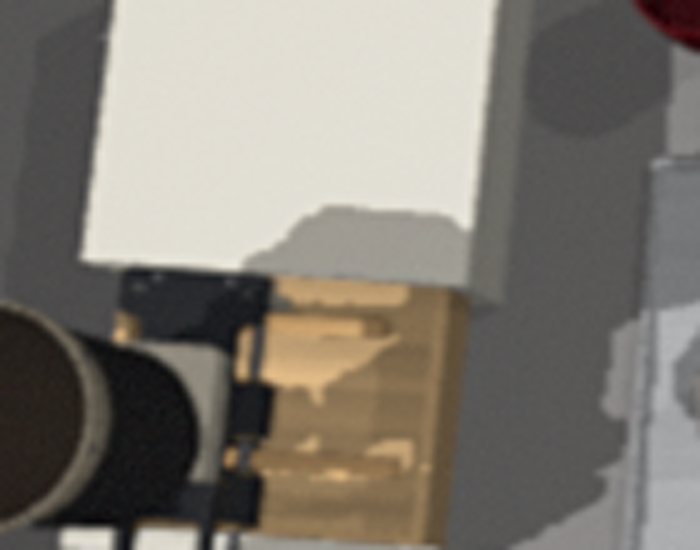

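```bash
python3 -m creep '[[0,0,0.1,0,3],[0,0,0.2,0,3],[0,0,0.27,0,3],[0,0,0.3,0,3],[0,0,0.3,0,8],[0,0,0.3,0,14],[0,0,0.3,0,20],[0,0,0.3,0,20]]'; python3 -m creep '[[0,0,-0.2,0,20],[0,0,-0.4,0,20],[0,0,-0.6,0,25],[0,0,-0.8,0,35],[0,0,-1,0,35],[0.3,0,-1,0,35],[0.6,0,-1,0,35],[0.9,0,-1,0,35]]'; python3 scoops.py; python3 go.py .616 -.0955 .12 -76.4;  python3 - <<'E'
from h import *
t=shot('top','t13.png')
cv2.imwrite('pics/t13a.png',cv2.resize(t['img'][150:260,110:250],None,fx=5,fy=5,interpolation=2))
E
```

```text
clock: 35.72
tool_pos: [0.5033, 0.3539, -0.0011]
orientation: [-180.0, 0.0, -93.2]
force: [0.3, 0.7, 0.5]
opening: 0.0188
clock: 36.38
tool_pos: [0.4979, 0.2634, 0.0992]
orientation: [-180.0, 0.1, -93.1]
force: [0.3, -1.1, -0.7]
opening: 0.035
{'end': array([ 0.6359, -0.1775]), 'dir': array([-0.2337,  0.9723], dtype=float32), 'ang': np.float32(103.5139), 'L': np.float64(0.1332), 'origin': array([ 0.6196, -0.1094]), 'grasp': array([ 0.6161, -0.0949]), 'n': np.int64(193)}
t 36.4333
t 36.43 REALtcp [0.4963 0.2584 0.1319] rpy [ 1.799e+02 -5.000e-02 -9.327e+01] F [-3.3 -5.  -2.1] op 0.0346 j [ 47.5  14.5 -21.3  -0.1 -54.3 -50.8]
shift units [ 3.465 -1.397  0.119] len 0.374
turn about tool z deg -16.87 units -0.0937
```

View pics/t13a.png

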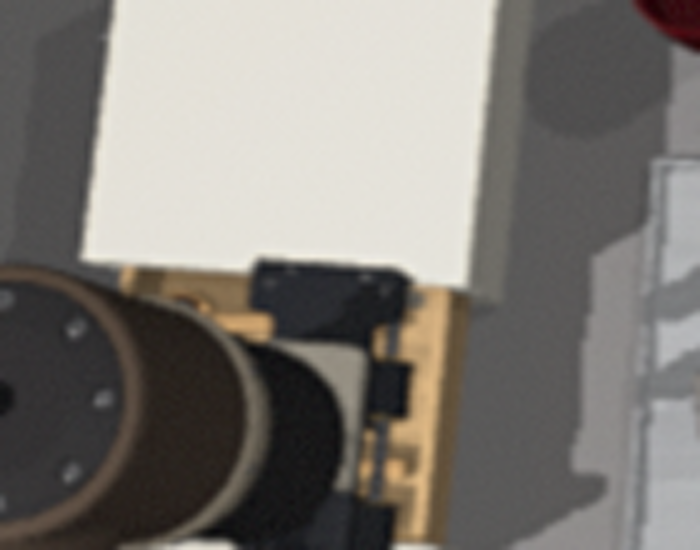

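```bash
python3 -m creep '[[0.12,0,0,0,35],[0.25,0,0,0,35],[0.38,-0.05,0,0,35],[0.5,-0.1,0,0,35],[0.65,-0.15,0,-0.02,35],[0.8,-0.2,0,-0.04,35],[0.9,-0.3,0,-0.06,35],[1,-0.4,0,-0.0937,35]]'; python3 go.py .616 -.0955 .12 -76.5
```

```text
clock: 37.15
tool_pos: [0.5331, 0.1604, 0.0988]
orientation: [180.0, -0.0, -76.2]
force: [-0.7, 0.3, -0.1]
opening: 0.0346
t 37.15 REALtcp [0.5331 0.1604 0.1318] rpy [180.    -0.   -76.19] F [-0.7  0.3 -0.1] op 0.0346 j [ 36.9  14.2 -21.8   0.  -54.1 -23.1]
shift units [ 2.683 -0.194  0.118] len 0.269
turn about tool z deg 0.31 units 0.0017
```

```bash
python3 -m creep '[[0.12,0,0,0,35],[0.25,0,0,0,35],[0.38,0,0,0,35],[0.5,0,0,0,35],[0.65,0,0,0,35],[0.8,-0.05,0,0,35],[0.9,-0.05,0,0,35],[1,-0.05,0,0,35]]'; python3 -m creep '[[0.12,0,0,0,35],[0.25,0,0,0,35],[0.38,0,0,0,35],[0.5,-0.05,0,0,35],[0.65,-0.05,0,0,35],[0.8,-0.1,0,0,35],[0.9,-0.14,0,0,35],[1,-0.14,0,0,35]]';  python3 go.py .616 -.0955 .06 -76.5
```

```text
clock: 37.82
tool_pos: [0.5611, 0.0647, 0.0987]
orientation: [180.0, 0.0, -76.4]
force: [-0.5, -0.0, 0.6]
opening: 0.0348
clock: 38.48
tool_pos: [0.5994, -0.0291, 0.0986]
orientation: [-180.0, -0.0, -76.4]
force: [0.7, 0.1, 0.1]
opening: 0.0351
t 38.48 REALtcp [ 0.5994 -0.0291  0.1316] rpy [-1.7999e+02 -1.0000e-02 -7.6360e+01] F [0.7 0.1 0.1] op 0.0351 j [ 15.9  18.  -16.3   0.  -55.7  -2.2]
shift units [ 0.684 -0.004  0.716] len 0.099
turn about tool z deg 0.14 units 0.0008
```

```bash
python3 -m creep '[[0.12,0,0,0,35],[0.25,0,0,0,35],[0.38,0,0.1,0,35],[0.5,0,0.2,0,35],[0.68,0,0.3,0,35],[0.68,0,0.4,0,35],[0.68,0,0.55,0,35],[0.68,0,0.7,0,35]]'; python3 go.py .616 -.0955 .0095 -76.5
python3 - <<'E'
from h import *
s=shot('side','s14.png')
cv2.imwrite('pics/s14a.png',cv2.resize(s['img'][150:290,240:400],None,fx=4.5,fy=4.2,interpolation=2))
E
```

```text
clock: 39.15
tool_pos: [0.6139, -0.0949, 0.0271]
orientation: [180.0, 0.0, -76.4]
force: [-0.6, -0.0, -0.3]
opening: 0.035
t 39.15 REALtcp [ 0.6139 -0.0949  0.0601] rpy [ 1.7996e+02  2.0000e-02 -7.6390e+01] F [-0.6 -0.  -0.3] op 0.035 j [  9.2  24.1 -17.7  -0.  -48.2   4.4]
shift units [ 0.011 -0.019  0.506] len 0.051
turn about tool z deg 0.11 units 0.0006
```

View pics/s14a.png

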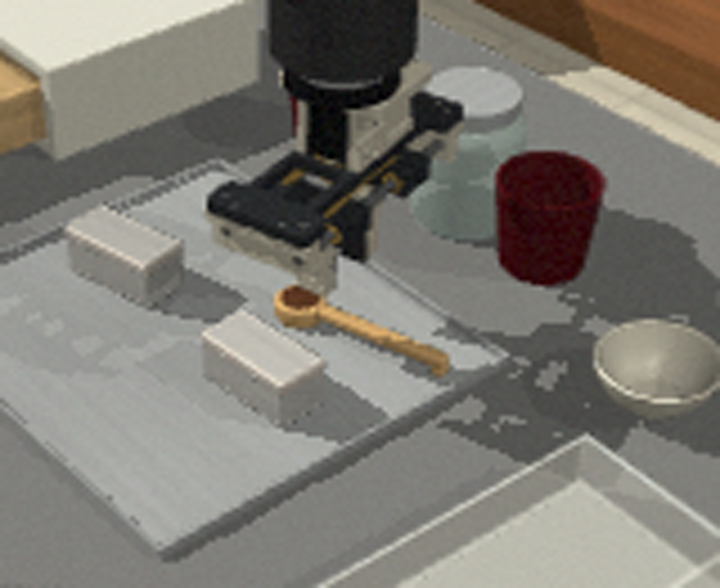

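```bash
python3 - <<'E'
from h import *
import pickle
S=pickle.load(open('side0.pkl','rb'))
print(pt(S,(240+475/4.5,150+95/4.2),.12),pt(S,(240+553/4.5,150+185/4.2),.08), pt(S,(240+545/4.5,150+255/4.2),0))
E
python3 -m creep '[[0.01,-0.02,0.1,0,35],[0.01,-0.02,0.2,0,35],[0.01,-0.02,0.3,0,35],[0.01,-0.02,0.38,0,35],[0.01,-0.02,0.45,0,35],[0.01,-0.02,0.5,0,35],[0.01,-0.02,0.505,0,35],[0.01,-0.02,0.505,0,25]]'; python3 -m creep '[[0,0,0,0,15],[0,0,0,0,5],[0,0,0,0,3],[0,0,0,0,3],[0,0,0,0,3],[0,0,0,0,3],[0,0,0,0,3],[0,0,0,0,3]]'
```

```text
[ 0.78909398 -0.0581985   0.12      ] [ 0.78599077 -0.14225295  0.08      ] [ 0.79769309 -0.13321277  0.        ]
clock: 39.87
tool_pos: [0.6165, -0.0945, -0.0219]
orientation: [180.0, -0.0, -76.3]
force: [0.2, 0.6, 0.3]
opening: 0.0321
clock: 40.53
tool_pos: [0.6168, -0.0945, -0.0212]
orientation: [-180.0, -0.0, -76.3]
force: [-1.1, 0.8, 5.2]
opening: 0.0116
```

```bash
python3 -m creep '[[0,0,-0.15,0,3],[0,0,-0.3,0,3],[0,0,-0.45,0,3],[0,0,-0.6,0,3],[0,0,-0.75,0,3],[0,0,-0.9,0,3],[0,0.05,-1,0,3],[0,0.1,-1,0,3]]'; python3 -m creep '[[0,0.1,-0.1,-0.03,3],[-0.1,0.2,-0.2,-0.06,3],[-0.2,0.3,-0.3,-0.09,3],[-0.3,0.4,-0.4,-0.12,3],[-0.4,0.45,-0.5,-0.15,3],[-0.5,0.5,-0.5,-0.18,3],[-0.6,0.5,-0.5,-0.21,3],[-0.7,0.5,-0.5,-0.24,3]]'; python3 go.py .540 .316 .17 86.9
```

```text
clock: 41.2
tool_pos: [0.6078, -0.0969, 0.0802]
orientation: [-179.8, -0.0, -76.3]
force: [0.3, 0.0, 0.3]
opening: 0.0117
clock: 41.87
tool_pos: [0.5403, -0.0406, 0.1275]
orientation: [180.0, 0.1, -32.9]
force: [-0.2, -0.5, -1.1]
opening: 0.0112
t 41.87 REALtcp [ 0.5403 -0.0406  0.1605] rpy [ 1.7998e+02  5.0000e-02 -3.2890e+01] F [-0.2 -0.5 -1.1] op 0.0112 j [ 16.4  11.2 -21.4  -0.  -57.4  40.7]
shift units [-1.938 -2.993 -0.094] len 0.357
turn about tool z deg -119.79 units -0.6655
```

```bash
python3 -m creep '[[-0.05,-0.1,0,-0.03,3],[-0.1,-0.2,0,-0.06,3],[-0.2,-0.3,0,-0.09,3],[-0.3,-0.45,0,-0.12,3],[-0.4,-0.55,0,-0.15,3],[-0.45,-0.7,0,-0.18,3],[-0.5,-0.85,0,-0.22,3],[-0.55,-1,0,-0.26,3]]'; python3 go.py .540 .316 .17 86.9
```

```text
clock: 42.53
tool_pos: [0.5493, 0.0734, 0.1271]
orientation: [-180.0, 0.1, 13.9]
force: [-0.5, -0.3, 0.4]
opening: 0.0115
t 42.53 REALtcp [0.5493 0.0734 0.1601] rpy [-1.800e+02  8.000e-02  1.392e+01] F [-0.5 -0.3  0.4] op 0.0115 j [ 27.8  12.4 -20.   -0.  -57.8  76.1]
shift units [ 0.494 -2.377 -0.099] len 0.243
turn about tool z deg -72.98 units -0.4054
```

```bash
python3 -m creep '[[0,-0.1,0,-0.03,3],[0.05,-0.2,0,-0.06,3],[0.1,-0.3,0,-0.09,3],[0.1,-0.45,0,-0.12,3],[0.15,-0.55,0,-0.15,3],[0.15,-0.7,0,-0.18,3],[0.2,-0.85,0,-0.22,3],[0.2,-1,0,-0.26,3]]'; python3 go.py .540 .316 .17 86.9
```

```text
clock: 43.2
tool_pos: [0.5456, 0.1751, 0.127]
orientation: [-180.0, 0.1, 60.6]
force: [0.2, -0.2, -1.1]
opening: 0.0115
t 43.2 REALtcp [0.5456 0.1751 0.16  ] rpy [-1.7995e+02  7.0000e-02  6.0630e+01] F [ 0.2 -0.2 -1.1] op 0.0115 j [ 37.3  14.1 -17.7  -0.  -58.3 113.3]
shift units [ 1.2   -0.739 -0.101] len 0.141
turn about tool z deg -26.27 units -0.1459
```

```bash
python3 -m creep '[[0.12,-0.05,0,-0.03,3],[0.25,-0.1,0,-0.06,3],[0.38,-0.2,0,-0.09,3],[0.5,-0.3,0,-0.12,3],[0.65,-0.4,0,-0.146,3],[0.8,-0.5,0,-0.146,3],[0.9,-0.6,0,-0.146,3],[1,-0.7,0,-0.146,3]]'; python3 go.py .540 .316 .07 86.9;python3 - <<'E'
from h import *
s=shot('side','s15.png');t=shot('top','t15.png')
cv2.imwrite('pics/s15a.png',cv2.resize(s['img'][100:230,160:300],None,fx=5,fy=4.6,interpolation=2))
cv2.imwrite('pics/t15a.png',cv2.resize(t['img'][150:260,110:250],None,fx=5,fy=5,interpolation=2))
E
```

```text
clock: 43.87
tool_pos: [0.5342, 0.2973, 0.1275]
orientation: [-180.0, 0.0, 86.4]
force: [0.6, -0.1, -0.7]
opening: 0.0113
t 43.87 REALtcp [0.5342 0.2973 0.1605] rpy [-1.7995e+02  4.0000e-02  8.6440e+01] F [ 0.6 -0.1 -0.7] op 0.0113 j [ 47.4  17.5 -12.8  -0.  -59.8 129.1]
shift units [0.191 0.047 0.905] len 0.093
turn about tool z deg -0.46 units -0.0025
```

View pics/s15a.png

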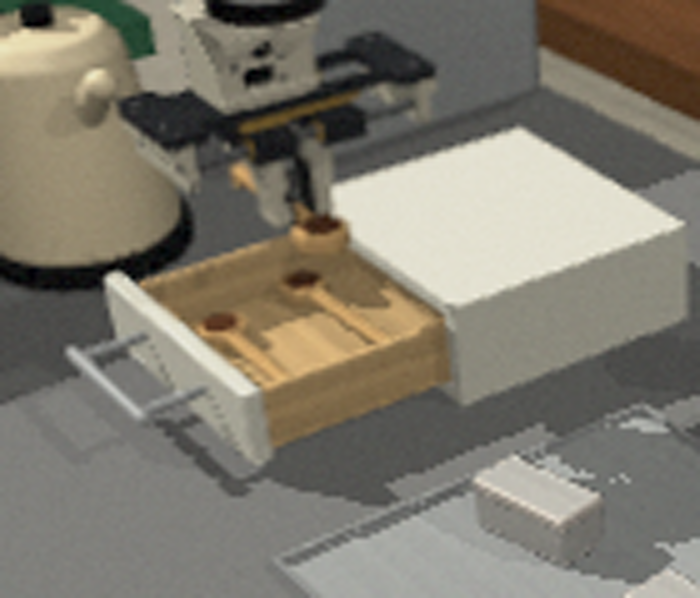

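View pics/t15a.png

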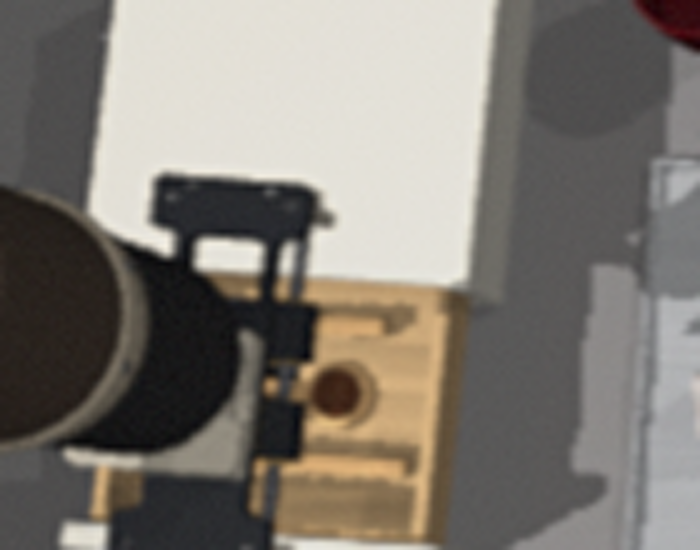

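Run:
```python
from h import *
import pickle
S=pickle.load(open('top0.pkl','rb'))
A=lambda u,v:(110+u/5-.4,150+v/5-.4)
for p in((345,322),(384,325),(350,460),(412,464)): print(pt(S,A(*p),.039).round(4))
print(pt(S,A(435,380),.068))
```

```text
[0.5859 0.3059 0.039 ]
[0.5845 0.2826 0.039 ]
[0.504  0.2981 0.039 ]
[0.5021 0.2615 0.039 ]
[0.54964735 0.24298749 0.068     ]
```

```bash
python3 -m creep '[[0.1,-0.03,0,0,3],[0.19,-0.05,0.1,-0.0025,3],[0.19,-0.06,0.25,-0.0025,3],[0.19,-0.06,0.4,-0.0025,3],[0.19,-0.06,0.55,-0.0025,3],[0.19,-0.06,0.7,-0.0025,3],[0.19,-0.06,0.85,-0.0025,3],[0.19,-0.06,0.9,-0.0025,3]]'; python3 go.py .545 .316 .034 86.9
```

```text
clock: 44.63
tool_pos: [0.5286, 0.3149, 0.0352]
orientation: [-179.8, 0.1, 87.0]
force: [-0.6, -0.2, 0.2]
opening: 0.0114
t 44.63 REALtcp [0.5286 0.3149 0.0682] rpy [-1.7984e+02  1.4000e-01  8.6990e+01] F [-0.6 -0.2  0.2] op 0.0114 j [ 48.9  23.2 -17.9  -0.  -49.1 128.1]
shift units [0.021 0.164 0.342] len 0.038
turn about tool z deg 0.09 units 0.0005
```

```bash
python3 -m creep '[[0.02,0.08,0,0,3],[0.02,0.16,0,0,3],[0.02,0.16,0.1,0,3],[0.02,0.16,0.2,0,3],[0.02,0.16,0.3,0,3],[0.02,0.16,0.34,0,3],[0.02,0.16,0.34,0,3],[0.02,0.16,0.34,0,3]]'; python3 -m creep '[[0,0,0,0,8],[0,0,0,0,14],[0,0,0,0,20],[0,0,0,0,20],[0,0,-0.15,0,20],[0,0,-0.3,0,20],[0,0,-0.5,0,20],[0,0,-0.7,0,20]]'; python3 -m creep '[[0,0,-0.15,0,20],[0.1,0,-0.3,0,20],[0,-0.1,-0.4,0,20],[0,-0.2,-0.4,0,20],[0,-0.4,-0.4,0,20],[0,-0.6,-0.4,0,20],[0,-0.8,-0.4,0,20],[0,-1,-0.4,0,20]]';python3 - <<'E'
from h import *
s=shot('side','s16.png');t=shot('top','t16.png')
cv2.imwrite('pics/s16a.png',cv2.resize(s['img'][100:230,160:300],None,fx=5,fy=4.6,interpolation=2))
cv2.imwrite('pics/t16a.png',cv2.resize(t['img'][150:260,110:250],None,fx=5,fy=5,interpolation=2))
E
python3 go.py
```

```text
clock: 45.3
tool_pos: [0.5459, 0.3168, 0.0039]
orientation: [-180.0, 0.0, 87.1]
force: [-0.2, -0.6, 0.3]
opening: 0.0116
clock: 45.97
tool_pos: [0.5459, 0.3168, 0.075]
orientation: [-180.0, 0.0, 87.0]
force: [-0.3, 0.6, -0.1]
opening: 0.0197
clock: 46.63
tool_pos: [0.4447, 0.3216, 0.1136]
orientation: [-180.0, 0.0, 87.0]
force: [-0.2, 0.1, 1.4]
opening: 0.0199
t 46.73 REALtcp [0.4435 0.3217 0.147 ] rpy [-1.7994e+02  1.0000e-02  8.7120e+01] F [1.1 0.2 0.6] op 0.02 j [ 5.640e+01  1.250e+01 -2.170e+01 -1.000e-01 -5.580e+01  1.207e+02]
```

View pics/s16a.png

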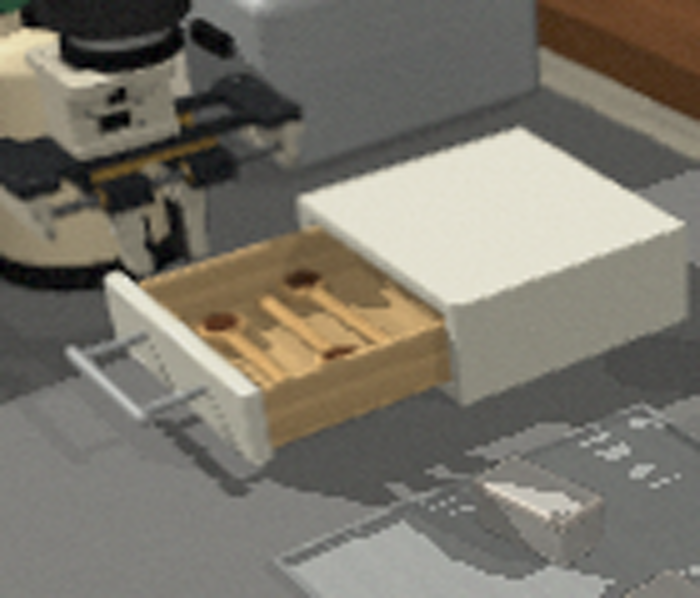

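View pics/t16a.png

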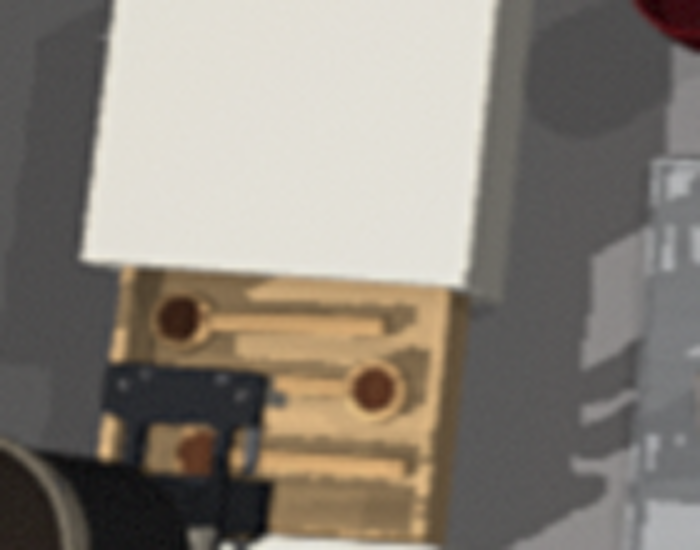

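All three scoops lie side by side in the drawer. Now pinching the handle again to push it shut.

```bash
python3 go.py .393 .341 .10 87;python3 -m creep '[[0.05,-0.15,0,0,40],[0.1,-0.3,0,0,40],[0.15,-0.4,0,0,40],[0.19,-0.5,0,0,40],[0.19,-0.51,0.1,0,40],[0.19,-0.51,0.2,0,40],[0.19,-0.51,0.35,0,40],[0.19,-0.51,0.47,0,40]]'; python3 go.py .393 .341 .038 87
```

```text
t 46.73 REALtcp [0.4435 0.3217 0.147 ] rpy [-1.7994e+02  1.0000e-02  8.7120e+01] F [1.1 0.2 0.6] op 0.02 j [ 5.640e+01  1.250e+01 -2.170e+01 -1.000e-01 -5.580e+01  1.207e+02]
shift units [ 0.167 -0.513  0.47 ] len 0.072
turn about tool z deg 0.12 units 0.0007
clock: 47.4
tool_pos: [0.3962, 0.3432, 0.0654]
orientation: [-180.0, 0.1, 87.0]
force: [-0.3, -0.2, -0.1]
opening: 0.0402
t 47.4 REALtcp [0.3962 0.3432 0.0984] rpy [-1.7996e+02  5.0000e-02  8.7040e+01] F [-0.3 -0.2 -0.1] op 0.0402 j [ 62.4  13.5 -27.9  -0.  -48.6 114.7]
shift units [-0.023 -0.03   0.604] len 0.061
turn about tool z deg 0.04 units 0.0002
```

```bash
python3 -m creep '[[0,-0.03,0.1,0,40],[0,-0.03,0.2,0,40],[0,-0.03,0.3,0,40],[0,-0.03,0.4,0,40],[0,-0.03,0.5,0,40],[0,-0.03,0.6,0,40],[0,-0.03,0.6,0,40],[0,-0.03,0.6,0,25]]'; python3 -m creep '[[0,0,0,0,15],[0,0,0,0,5],[0,0,0,0,3],[0,0,0,0,3],[0,0,0,0,3],[0,0,0,0,3],[0,0,0,0,3],[0,0,0,0,3]]'; python3 go.py .543 .333 .038 87
```

```text
clock: 48.07
tool_pos: [0.3932, 0.3435, 0.0066]
orientation: [-180.0, 0.1, 87.0]
force: [0.2, 0.6, -0.3]
opening: 0.0371
clock: 48.73
tool_pos: [0.3935, 0.3442, 0.0077]
orientation: [180.0, -0.0, 87.1]
force: [-1.2, -1.4, 5.5]
opening: 0.01
t 48.73 REALtcp [0.3935 0.3442 0.0407] rpy [ 1.7997e+02 -4.0000e-02  8.7060e+01] F [-1.2 -1.4  5.5] op 0.01 j [ 62.7  17.9 -31.6   0.  -40.5 114.3]
shift units [-0.036  1.499  0.028] len 0.15
turn about tool z deg 0.06 units 0.0004
```

```bash
python3 -m creep '[[0,0.1,0,0,3],[0,0.2,0,0,3],[0,0.3,0,0,3],[0,0.4,0,0,3],[0,0.5,0,0,3],[0,0.6,0,0,3],[0,0.7,0,0,3],[0,0.8,0,0,3]]'; python3 -m creep '[[0,0.1,0,0,3],[0,0.2,0,0,3],[0,0.3,0,0,3],[0,0.4,0,0,3],[0,0.5,0,0,3],[0,0.58,0,0,3],[0,0.64,0,0,3],[0,0.67,0,0,3]]'; python3 go.py .543 .333 .038 87
```

```text
clock: 49.4
tool_pos: [0.4745, 0.3399, 0.0077]
orientation: [180.0, -0.0, 87.1]
force: [-1.2, 0.1, 6.4]
opening: 0.0101
clock: 50.07
tool_pos: [0.5419, 0.3363, 0.0077]
orientation: [179.9, -0.0, 87.0]
force: [-0.7, -0.8, 7.0]
opening: 0.0099
t 50.07 REALtcp [0.5419 0.3363 0.0407] rpy [ 1.7994e+02 -3.0000e-02  8.7040e+01] F [-0.7 -0.8  7. ] op 0.0099 j [ 49.3  26.7 -16.6   0.  -46.7 127.7]
shift units [-0.033  0.012  0.027] len 0.004
turn about tool z deg 0.04 units 0.0002
```

```bash
python3 -m creep '[[0,0.01,0,0,3],[0,0.02,0,0,3],[0,0.03,0,0,3],[0,0.03,0,0,3],[0,0.03,0,0,3],[0,0.03,0,0,3],[0,0.03,0,0,3],[0,0.03,0,0,3]]'; python3 -m creep '[[0,0,0,0,15],[0,0,0,0,30],[0,0,-0.1,0,35],[0,0,-0.3,0,35],[0,0,-0.5,0,35],[0,0,-0.7,0,35],[0,0,-0.9,0,35],[0,0,-1,0,35]]'; python3 go.py .543 .053 .12 98
```

```text
clock: 50.73
tool_pos: [0.5421, 0.3362, 0.0077]
orientation: [-179.9, 0.0, 87.1]
force: [-10.2, 1.7, 11.8]
opening: 0.0098
clock: 51.4
tool_pos: [0.5446, 0.3367, 0.1104]
orientation: [179.8, -0.1, 87.0]
force: [-0.2, 0.1, 0.6]
opening: 0.0348
t 51.4 REALtcp [0.5446 0.3367 0.1434] rpy [ 1.7985e+02 -1.2000e-01  8.7050e+01] F [-0.2  0.1  0.6] op 0.0348 j [ 4.920e+01  2.070e+01 -1.050e+01  1.000e-01 -5.860e+01  1.278e+02]
shift units [-2.834  0.13   0.228] len 0.285
turn about tool z deg -10.95 units -0.0608
```

Drawer shut, with a firm 10 N stop. Re-measure the tins and head there, turning the wrist back.

```bash
python3 -m creep '[[-0.05,0,0,0.03,70],[-0.1,0,0,0.06,70],[-0.15,0,0,0.09,70],[-0.2,0,0,0.12,70],[-0.25,0,0,0.15,70],[-0.3,0,0,0.18,70],[-0.4,0,0,0.22,70],[-0.5,0,0,0.26,70]]'
python3 - <<'E'
from h import *
s=shot('side','s17.png');t=shot('top','t17.png')
cv2.imwrite('pics/t17a.png',cv2.resize(t['img'][100:300,120:360],None,fx=3.3,fy=3,interpolation=2))
cv2.imwrite('pics/t17b.png',cv2.resize(t['img'][200:260,235:345],None,fx=7,fy=7,interpolation=2))
E
python3 go.py
```

```text
clock: 52.07
tool_pos: [0.5405, 0.2857, 0.1069]
orientation: [180.0, 0.0, 40.0]
force: [-0.3, -1.1, -0.0]
opening: 0.0696
t 52.17 REALtcp [0.5404 0.2848 0.1401] rpy [1.800e+02 5.000e-02 4.007e+01] F [-0.5  0.5 -0. ] op 0.0697 j [ 46.1  18.5 -14.3  -0.  -57.3  84. ]
```

View pics/t17a.png

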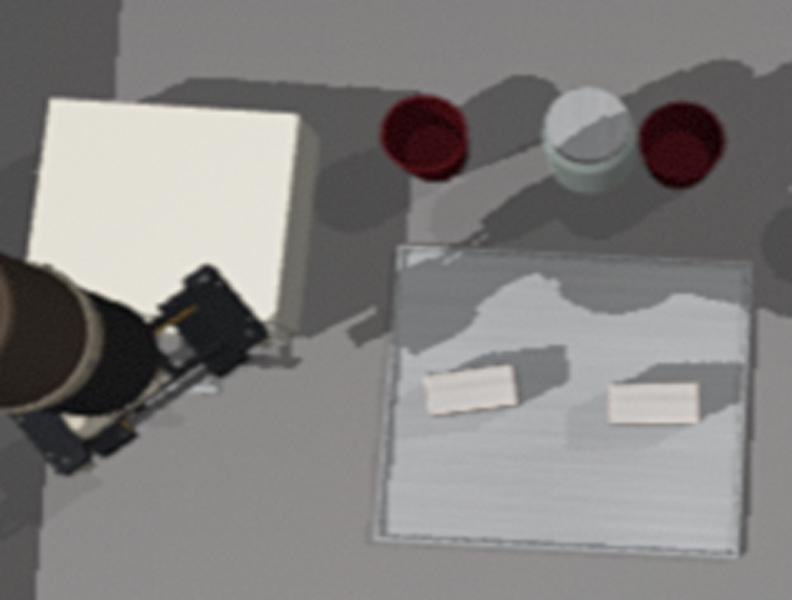

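View pics/t17b.png

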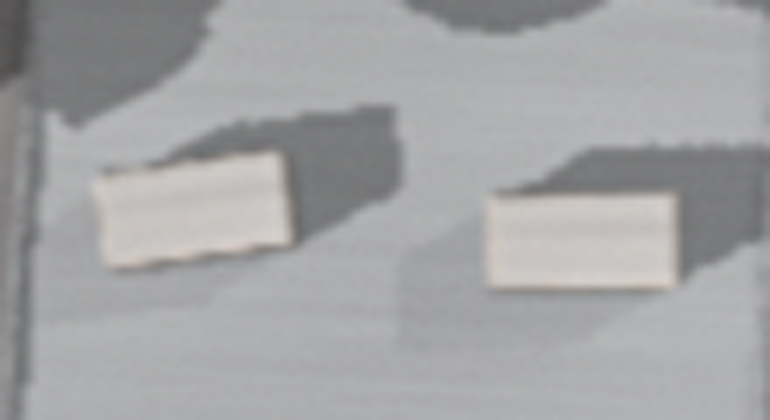

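```bash
cat > tins.py <<'E'
from meas import *
def tins(t,roi=(230,185,350,285),th=185):
    im=t['img'].astype(int); m=((im[...,2]-im[...,0]>6)&(im[...,2]>130)).astype(np.uint8)
    z=np.zeros_like(m); x0,y0,x1,y1=roi; z[y0:y1,x0:x1]=m[y0:y1,x0:x1]
    z=cv2.morphologyEx(z,cv2.MORPH_CLOSE,np.ones((3,3)))
    for b in blobs(t,z,120):
        v,u=np.nonzero(b); P=np.array([pt(t,(a,c),.047)[:2] for a,c in zip(u,v)],np.float32)
        (c,wh,a)=cv2.minAreaRect(P*1000); 
        if wh[0]<wh[1]: a+=90
        print('tin',np.round(np.array(c)/1000,4),np.round(wh,1),'long axis',round(a%180,1),len(u))
if __name__=='__main__': tins(shot('top','last.png'))
E
python3 tins.py; python3 go.py .5435 .053 .12 -83
```

```text
tin [0.5425 0.0539] [41.1 80.4] long axis 99.1 355
tin [ 0.5322 -0.1092] [40.5 81.3] long axis 94.5 336
t 52.22 REALtcp [0.5407 0.2855 0.1402] rpy [1.800e+02 2.000e-02 4.039e+01] F [-0.4 -0.6  0.1] op 0.0699 j [ 46.1  18.5 -14.3   0.  -57.3  84.3]
shift units [-1.485  1.79   0.203] len 0.233
turn about tool z deg 123.39 units 0.6855
```

```bash
python3 -m creep '[[-0.1,0.12,0,0.03,70],[-0.2,0.24,0,0.06,70],[-0.3,0.36,0,0.09,70],[-0.4,0.48,0,0.12,70],[-0.5,0.6,0,0.16,70],[-0.6,0.7,0,0.2,70],[-0.65,0.8,0,0.24,70],[-0.7,0.85,0,0.28,70]]'; python3 go.py .5425 .0525 .12 -82.5
```

```text
clock: 52.88
tool_pos: [0.5426, 0.1756, 0.1073]
orientation: [180.0, -0.0, -10.1]
force: [-0.4, 0.7, 0.5]
opening: 0.0701
t 52.88 REALtcp [0.5426 0.1756 0.1403] rpy [ 1.800e+02 -1.000e-02 -1.007e+01] F [-0.4  0.7  0.5] op 0.0701 j [ 37.6  14.9 -19.5   0.  -55.6  42.3]
shift units [0.214 1.212 0.203] len 0.125
turn about tool z deg 72.43 units 0.4024
```

```bash
python3 -m creep '[[0.03,0.1,0,0.03,70],[0.06,0.2,0,0.07,70],[0.1,0.3,0,0.1,70],[0.12,0.4,0,0.14,70],[0.15,0.5,0,0.18,70],[0.18,0.65,0,0.22,70],[0.2,0.8,0,0.25,70],[0.2,1,0,0.29,70]]'; python3 go.py .5425 .0525 .12 -82.5
```

```text
clock: 53.55
tool_pos: [0.5454, 0.0744, 0.1072]
orientation: [-180.0, -0.0, -62.1]
force: [0.7, -0.4, 0.1]
opening: 0.0701
t 53.55 REALtcp [0.5454 0.0744 0.1402] rpy [-1.7998e+02 -1.0000e-02 -6.2070e+01] F [ 0.7 -0.4  0.1] op 0.0701 j [ 28.2  13.1 -22.    0.  -54.9  -0.2]
shift units [0.18  0.128 0.202] len 0.03
turn about tool z deg 20.43 units 0.1135
```

```bash
python3 -m creep '[[0.05,0.03,0,0.03,70],[0.1,0.07,0,0.07,70],[0.15,0.1,0.1,0.1,70],[0.18,0.128,0.2,0.1135,70],[0.18,0.128,0.3,0.1135,70],[0.18,0.128,0.4,0.1135,70],[0.18,0.128,0.5,0.1135,70],[0.18,0.128,0.6,0.1135,70]]'
python3 - <<'E'
from h import *
s=shot('side','s18.png')
cv2.imwrite('pics/s18a.png',cv2.resize(s['img'][130:270,220:380],None,fx=4.5,fy=4.2,interpolation=2))
E
python3 go.py .5425 .0525 .01 -82.5
```

```text
clock: 54.22
tool_pos: [0.5419, 0.0527, 0.0462]
orientation: [180.0, -0.0, -82.4]
force: [-0.0, -0.3, 0.1]
opening: 0.0699
t 54.27 REALtcp [0.5406 0.0522 0.0773] rpy [ 1.7983e+02 -3.0000e-02 -8.2420e+01] F [-1.3  0.1 -2.1] op 0.07 j [ 26.2  16.7 -26.8  -0.  -46.7 -18.6]
shift units [-0.    -0.022  0.672] len 0.067
turn about tool z deg 0.08 units 0.0004
```

View pics/s18a.png

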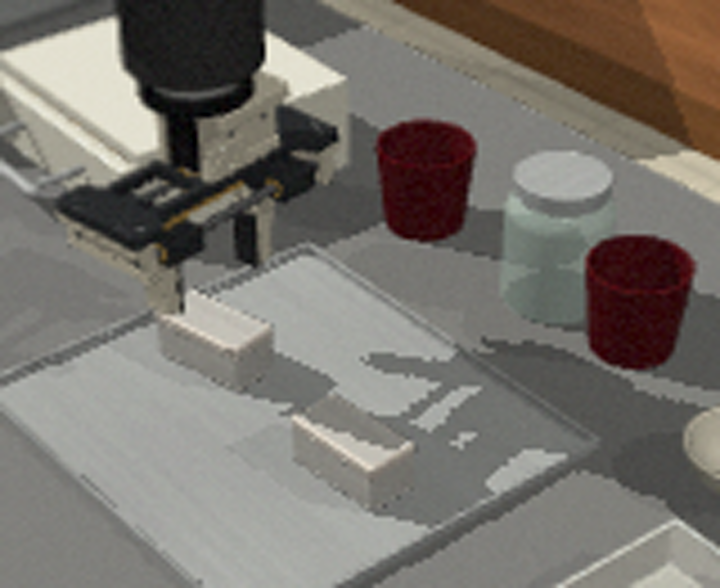

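```bash
python3 -m creep '[[0,-0.02,0.1,0,70],[0,-0.02,0.2,0,70],[0,-0.02,0.3,0,70],[0,-0.02,0.4,0,70],[0,-0.02,0.5,0,70],[0,-0.02,0.6,0,70],[0,-0.02,0.66,0,70],[0,-0.02,0.66,0,70]]'; python3 -m creep '[[0,0,0,0,60],[0,0,0,0,50],[0,0,0,0,40],[0,0,0,0,33],[0,0,0,0,33],[0,0,0,0,33],[0,0,0,0,33],[0,0,0,0,33]]'; python3 go.py
```

```text
clock: 54.93
tool_pos: [0.5427, 0.0521, -0.0204]
orientation: [179.9, -0.0, -82.5]
force: [-0.7, -0.9, 0.8]
opening: 0.0701
clock: 55.6
tool_pos: [0.544, 0.0527, -0.0183]
orientation: [-180.0, 0.0, -82.5]
force: [-1.5, 0.5, 5.2]
opening: 0.0398
t 55.6 REALtcp [0.544  0.0527 0.0147] rpy [-1.7997e+02  1.0000e-02 -8.2500e+01] F [-1.5  0.5  5.2] op 0.0398 j [ 26.1  21.9 -29.8   0.  -38.2 -18.6]
```

```bash
python3 -m creep '[[0,0,-0.1,0,33],[0,0,-0.25,0,33],[0,0,-0.4,0,33],[0,0,-0.55,0,33],[0,0,-0.7,0,33],[0,0,-0.85,0,33],[0,0,-1,0,33],[0.1,0,-1,0.01,33]]'; python3 -m creep '[[0.1,0,0,0.01,33],[0.2,0,0,0.02,33],[0.35,0,0,0.03,33],[0.5,0,0,0.04,33],[0.65,0,0,0.05,33],[0.8,0,0,0.05,33],[0.9,0.05,0,0.051,33],[1,0.1,0,0.051,33]]'; python3 go.py .5445 -.37 .12 -93.5
python3 - <<'E'
from h import *
import pickle
S=pickle.load(open('side0.pkl','rb'))
for p in((494,349),(583,416),(384,585-38),(297,468)): print(pt(S,(180+p[0]/2.6-.3,120+p[1]/2.6-.3),.05).round(4))
E
```

```text
clock: 56.27
tool_pos: [0.547, 0.0439, 0.0849]
orientation: [-179.7, 0.1, -84.2]
force: [0.2, 0.5, -0.1]
opening: 0.0398
clock: 56.93
tool_pos: [0.5439, -0.0594, 0.0803]
orientation: [179.9, -0.0, -93.6]
force: [-0.7, -0.5, -2.2]
opening: 0.0402
t 56.93 REALtcp [ 0.5439 -0.0594  0.1133] rpy [ 1.7989e+02 -2.0000e-02 -9.3620e+01] F [-0.7 -0.5 -2.2] op 0.0402 j [ 14.3  14.6 -24.1  -0.  -51.5 -17.9]
shift units [ 3.1   -0.202 -0.067] len 0.311
turn about tool z deg -0.12 units -0.0007
[ 0.6188 -0.3214  0.05  ]
[ 0.6127 -0.4464  0.05  ]
[ 0.3549 -0.4226  0.05  ]
[ 0.3558 -0.3026  0.05  ]
```

```bash
python3 -m creep '[[0.1,0,0,0,33],[0.22,0,0,0,33],[0.35,0,0,0,33],[0.5,-0.03,0,0,33],[0.65,-0.05,0,0,33],[0.8,-0.06,0,0,33],[0.9,-0.07,0,0,33],[1,-0.07,0,0,33]]'; python3 -m creep '[[0.1,0,0,0,33],[0.22,0,0,0,33],[0.35,0,0,0,33],[0.5,-0.03,0,0,33],[0.65,-0.05,0,0,33],[0.8,-0.06,0,0,33],[0.9,-0.07,0,0,33],[1,-0.07,0,0,33]]'; python3 -m creep '[[0.1,0,0,0,33],[0.22,0,0,0,33],[0.35,0,0,0,33],[0.5,-0.03,0,0,33],[0.65,-0.05,0,0,33],[0.8,-0.06,0,0,33],[0.9,-0.07,0,0,33],[1,-0.07,0,0,33]]'; python3 go.py .5445 -.373 .07 -93.5
python3 - <<'E'
from h import *
t=shot('top','t19.png')
cv2.imwrite('pics/t19a.png',cv2.resize(t['img'][170:330,340:520],None,fx=4,fy=3.6,interpolation=2))
s=shot('side','s19.png')
cv2.imwrite('pics/s19a.png',cv2.resize(s['img'][180:370,270:480],None,fx=3.5,fy=3,interpolation=2))
E
```

```text
clock: 57.6
tool_pos: [0.5459, -0.1592, 0.0812]
orientation: [-180.0, 0.0, -93.5]
force: [-0.7, -0.2, -1.1]
opening: 0.0399
clock: 58.27
tool_pos: [0.5467, -0.2595, 0.0811]
orientation: [180.0, 0.0, -93.5]
force: [-0.7, -0.4, -1.3]
opening: 0.0399
clock: 58.93
tool_pos: [0.5476, -0.36, 0.081]
orientation: [180.0, 0.0, -93.5]
force: [0.9, -0.3, -1.0]
opening: 0.0399
t 58.93 REALtcp [ 0.5476 -0.36    0.114 ] rpy [179.98   0.   -93.53] F [ 0.9 -0.3 -1. ] op 0.0399 j [-16.3  23.6 -10.1   0.  -56.3  12.8]
shift units [0.131 0.023 0.44 ] len 0.046
turn about tool z deg -0.03 units -0.0002
```

View pics/t19a.png

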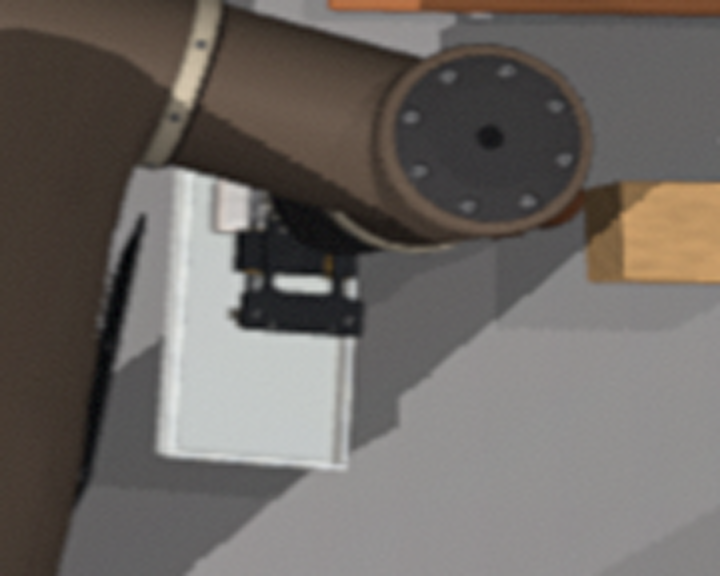

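View pics/s19a.png

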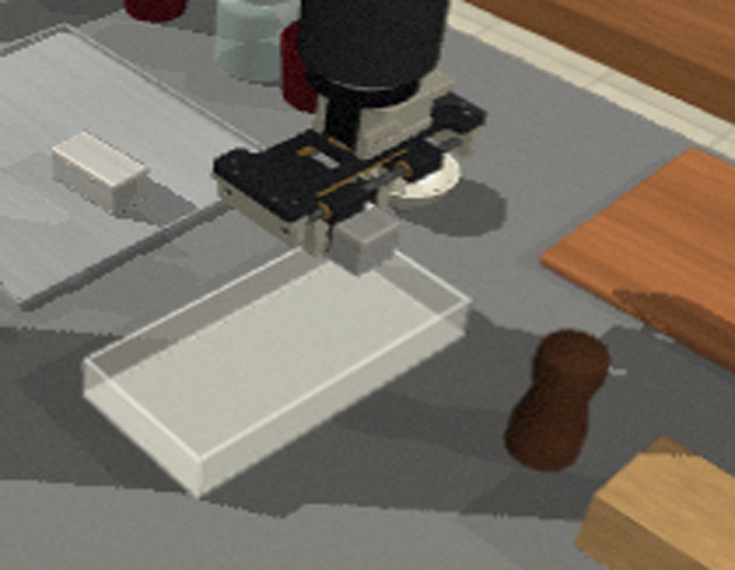

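```bash
python3 -m creep '[[0.05,0.01,0,0,33],[0.12,0.02,0.05,0,33],[0.12,0.02,0.15,0,33],[0.12,0.02,0.25,0,33],[0.12,0.02,0.35,0,33],[0.12,0.02,0.45,0,33],[0.12,0.02,0.55,0,33],[0.12,0.02,0.6,0,33]]'; python3 -m creep '[[0,0,0.1,0,33],[0,0,0.2,0,33],[0,0,0.28,0,33],[0,0,0.32,0,33],[0,0,0.34,0,33],[0,0,0.34,0,33],[0,0,0.34,0,33],[0,0,0.34,0,33]]'; python3 go.py
```

```text
clock: 59.7
tool_pos: [0.5441, -0.3697, 0.019]
orientation: [179.9, 0.1, -93.5]
force: [0.5, -0.4, -1.6]
opening: 0.0401
clock: 60.37
tool_pos: [0.5454, -0.3706, -0.0122]
orientation: [-179.9, -0.0, -93.5]
force: [-0.6, -0.2, 0.1]
opening: 0.04
t 60.37 REALtcp [ 0.5454 -0.3706  0.0208] rpy [-1.7995e+02 -2.0000e-02 -9.3490e+01] F [-0.6 -0.2  0.1] op 0.04 j [-17.3  29.6 -14.5   0.  -45.9  13.8]
```

Release and retreat.

```bash
python3 -m creep '[[0,0,0.03,0,33],[0,0,0.03,0,42],[0,0,0.03,0,50],[0,0,0.03,0,56],[0,0,0,0,56],[0,0,-0.1,0,56],[0,0,-0.3,0,56],[0,0,-0.5,0,56]]'; python3 -m creep '[[0,0,-0.2,0,56],[0,0,-0.4,0,60],[-0.1,0,-0.5,0,70],[-0.2,0,-0.5,0,70],[-0.4,0,-0.5,0,70],[-0.6,0,-0.5,0,70],[-0.8,0,-0.5,0,70],[-1,0,-0.5,0,70]]'; python3 -m creep '[[-0.1,0,0,0,70],[-0.2,0,0,0,70],[-0.35,0,0,0,70],[-0.5,0,0,0,70],[-0.65,0,0,0,70],[-0.8,0,0,0,70],[-0.9,0,0,0,70],[-1,0,0,0,70]]'
python3 - <<'E'
from h import *
t=shot('top','t20.png')
cv2.imwrite('pics/t20a.png',cv2.resize(t['img'][170:330,300:480],None,fx=4,fy=3.6,interpolation=2))
s=shot('side','s20.png')
cv2.imwrite('pics/s20a.png',cv2.resize(s['img'][180:370,270:480],None,fx=3.5,fy=3,interpolation=2))
E
python3 tins.py; python3 go.py .5322 -.11 .12 -89.7
```

```text
clock: 61.03
tool_pos: [0.5445, -0.3703, 0.0381]
orientation: [179.9, 0.0, -93.5]
force: [0.4, 0.2, -0.2]
opening: 0.0557
clock: 61.7
tool_pos: [0.5504, -0.2688, 0.0866]
orientation: [179.9, 0.0, -93.5]
force: [0.5, -0.2, 0.0]
opening: 0.07
clock: 62.37
tool_pos: [0.557, -0.17, 0.0871]
orientation: [180.0, -0.0, -93.5]
force: [-0.1, -0.2, -0.1]
opening: 0.0705
tin [0.6305 0.0014] [87.5 17.8] long axis 1.5 161
tin [ 0.5276 -0.103 ] [32.5 68. ] long axis 90.9 228
t 62.52 REALtcp [ 0.5572 -0.1703  0.1202] rpy [179.99  -0.   -93.43] F [ 0.2 -0.3 -0.3] op 0.0701 j [  2.2  17.1 -19.3   0.  -53.6  -5.7]
shift units [-0.587  0.286  0.002] len 0.065
turn about tool z deg -3.73 units -0.0207
```

View pics/t20a.png

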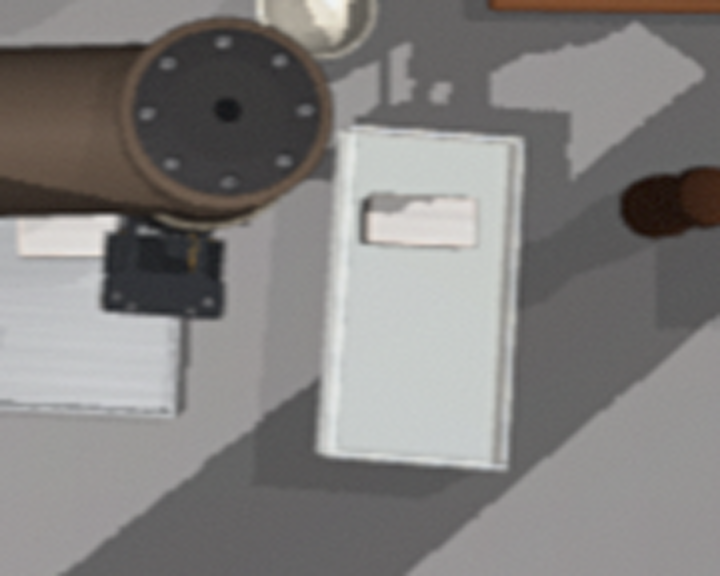

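View pics/s20a.png

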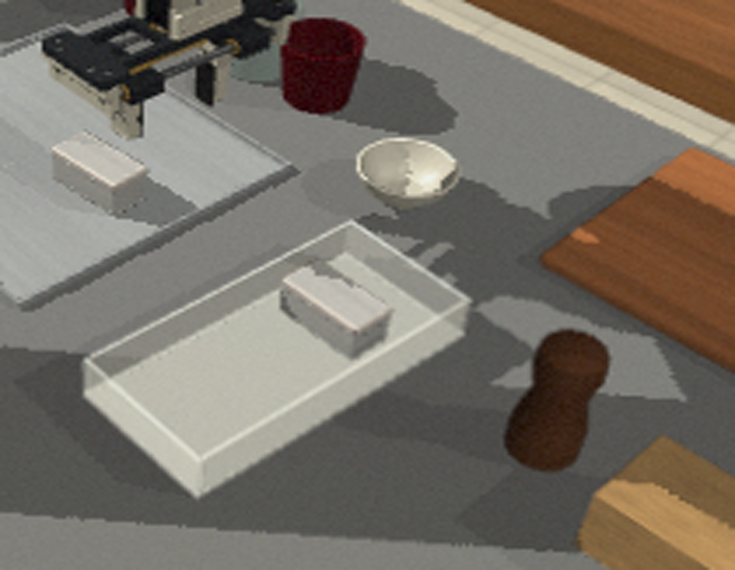

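```bash
python3 -m creep '[[-0.1,0.05,0,0,70],[-0.2,0.1,0,0,70],[-0.3,0.15,0,-0.01,70],[-0.4,0.2,0,-0.02,70],[-0.5,0.25,0,-0.0207,70],[-0.58,0.286,0.1,-0.0207,70],[-0.58,0.286,0.3,-0.0207,70],[-0.58,0.286,0.45,-0.0207,70]]'
python3 - <<'E'
from h import *
s=shot('side','s21.png')
cv2.imwrite('pics/s21a.png',cv2.resize(s['img'][130:290,220:400],None,fx=4,fy=3.7,interpolation=2))
E
python3 go.py .5322 -.11 .01 -89.7
```

```text
clock: 63.18
tool_pos: [0.5319, -0.1098, 0.0421]
orientation: [-179.9, 0.0, -89.7]
force: [-0.8, -0.0, 0.6]
opening: 0.0698
t 63.23 REALtcp [ 0.5298 -0.1101  0.0721] rpy [ 1.798e+02  2.000e-02 -8.974e+01] F [-1.7  1.1 -2.4] op 0.0702 j [  9.   17.  -27.3  -0.1 -45.9  -8.7]
shift units [-0.001 -0.026  0.62 ] len 0.062
turn about tool z deg -0.04 units -0.0002
```

View pics/s21a.png

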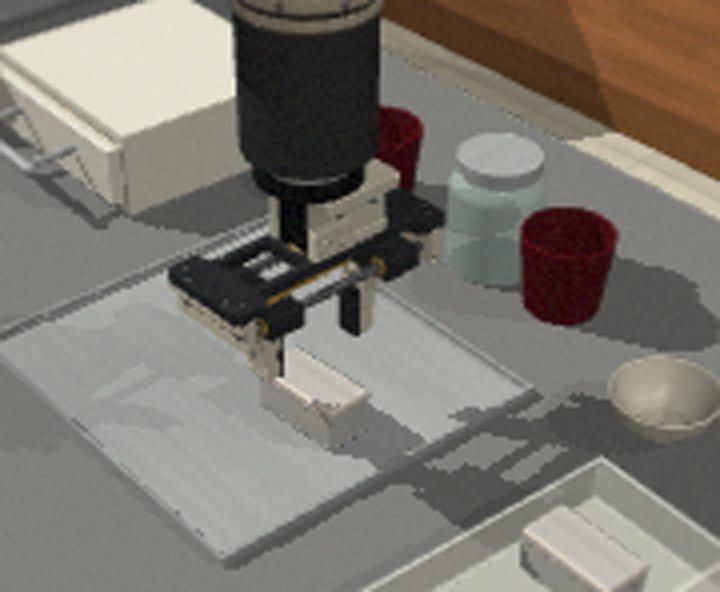

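```bash
python3 -m creep '[[0,0,0.1,0,70],[0,0,0.2,0,70],[0,0,0.3,0,70],[0,0,0.4,0,70],[0,0,0.5,0,70],[0,0,0.56,0,70],[0,0,0.62,0,70],[0,0,0.62,0,70]]'; python3 -m creep '[[0,0,0,0,60],[0,0,0,0,50],[0,0,0,0,40],[0,0,0,0,33],[0,0,0,0,33],[0,0,0,0,33],[0,0,0,0,33],[0,0,0,0,33]]'; python3 go.py
```

```text
clock: 63.9
tool_pos: [0.5313, -0.1113, -0.0211]
orientation: [179.9, -0.0, -89.8]
force: [-0.7, 0.4, 0.5]
opening: 0.0699
clock: 64.57
tool_pos: [0.5323, -0.1111, -0.0194]
orientation: [-180.0, 0.0, -89.8]
force: [-1.1, 1.2, 4.0]
opening: 0.0399
t 64.57 REALtcp [ 0.5323 -0.1111  0.0136] rpy [-179.97    0.    -89.76] F [-1.1  1.2  4. ] op 0.0399 j [  8.9  21.8 -30.2   0.  -37.9  -8.6]
```

```bash
python3 -m creep '[[0,0,-0.1,0,33],[0,0,-0.25,0,33],[0,0,-0.4,0,33],[0,0,-0.55,0,33],[0,0,-0.7,0,33],[0,0,-0.85,0,33],[0,0,-1,0,33],[0.1,0.05,-1,0.01,33]]'; python3 -m creep '[[0.1,0.05,0,0.01,33],[0.2,0.1,0,0.011,33],[0.35,0.15,0,0.011,33],[0.5,0.2,0,0.011,33],[0.65,0.3,0,0.011,33],[0.8,0.4,0,0.011,33],[0.9,0.45,0,0.011,33],[1,0.5,0,0.011,33]]'; python3 go.py .425 -.367 .12 -93.5
```

```text
clock: 65.23
tool_pos: [0.5298, -0.1206, 0.0838]
orientation: [-179.7, 0.0, -91.5]
force: [1.3, -0.3, -1.0]
opening: 0.0397
clock: 65.9
tool_pos: [0.4729, -0.221, 0.0795]
orientation: [179.9, 0.0, -93.6]
force: [-0.5, 0.4, -0.4]
opening: 0.04
t 65.9 REALtcp [ 0.4729 -0.221   0.1125] rpy [ 1.7991e+02  1.0000e-02 -9.3620e+01] F [-0.5  0.4 -0.4] op 0.04 j [ -3.5  12.4 -27.2  -0.  -50.5  -0.1]
shift units [ 1.487  0.386 -0.074] len 0.154
turn about tool z deg -0.12 units -0.0007
```

```bash
python3 -m creep '[[0.1,0.05,0,0,33],[0.2,0.1,0,0,33],[0.35,0.15,0,0,33],[0.5,0.2,0,0,33],[0.65,0.3,0,0,33],[0.8,0.35,0,0,33],[0.9,0.38,0,0,33],[1,0.38,0,0,33]]'; python3 -m creep '[[0.1,0,0,0,33],[0.2,0,0,0,33],[0.35,0,0,0,33],[0.45,0,0,0,33],[0.48,0,0,0,33],[0.48,0,0,0,33],[0.48,0,0,0,33],[0.48,0,0,0,33]]'; python3 go.py .425 -.3675 .0185 -93.5;  python3 - <<'E'
from h import *
s=shot('side','s22.png')
cv2.imwrite('pics/s22a.png',cv2.resize(s['img'][180:370,270:480],None,fx=3.5,fy=3,interpolation=2))
E
```

```text
clock: 66.57
tool_pos: [0.4297, -0.3181, 0.0802]
orientation: [180.0, 0.0, -93.6]
force: [-0.7, 0.2, -1.2]
opening: 0.0401
clock: 67.23
tool_pos: [0.4274, -0.3647, 0.0802]
orientation: [180.0, 0.0, -93.5]
force: [0.4, -0.1, -0.6]
opening: 0.04
t 67.23 REALtcp [ 0.4274 -0.3647  0.1132] rpy [ 1.7999e+02  1.0000e-02 -9.3540e+01] F [ 0.4 -0.1 -0.6] op 0.04 j [-20.5  15.8 -22.4  -0.  -51.9  17. ]
shift units [0.03  0.022 0.947] len 0.095
turn about tool z deg -0.04 units -0.0002
```

View pics/s22a.png

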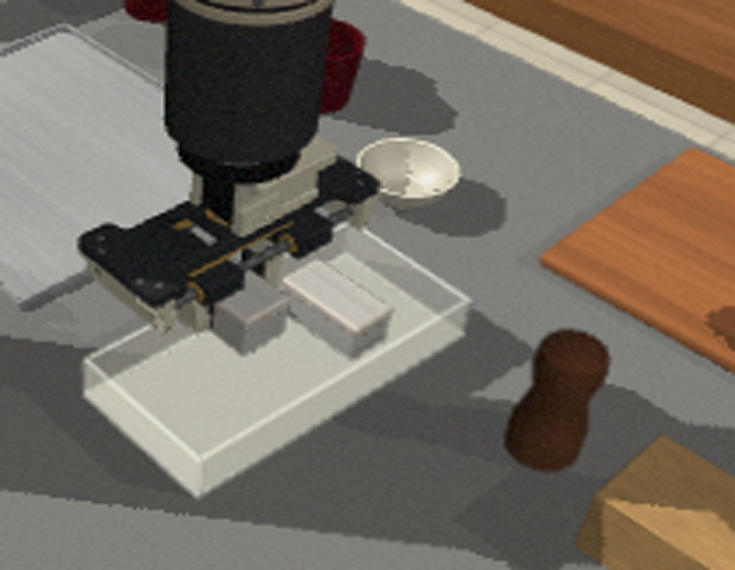

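```bash
python3 -m creep '[[0.03,0.02,0.1,0,33],[0.03,0.02,0.25,0,33],[0.03,0.02,0.4,0,33],[0.03,0.02,0.55,0,33],[0.03,0.02,0.7,0,33],[0.03,0.02,0.8,0,33],[0.03,0.02,0.88,0,33],[0.03,0.02,0.92,0,33]]'; python3 -m creep '[[0,0,0.03,0,33],[0,0,0.03,0,33],[0,0,0.03,0,40],[0,0,0.03,0,48],[0,0,0.03,0,56],[0,0,0.03,0,56],[0,0,-0.05,0,56],[0,0,-0.2,0,56]]'; python3 go.py
```

```text
clock: 67.95
tool_pos: [0.4246, -0.3677, -0.013]
orientation: [179.9, 0.0, -93.5]
force: [-0.3, 0.3, -1.3]
opening: 0.0399
clock: 68.62
tool_pos: [0.4241, -0.3675, 0.0077]
orientation: [179.9, 0.1, -93.6]
force: [-0.1, 0.1, -0.5]
opening: 0.0558
t 68.62 REALtcp [ 0.4241 -0.3675  0.0407] rpy [ 1.7985e+02  6.0000e-02 -9.3560e+01] F [-0.1  0.1 -0.5] op 0.0558 j [-20.9  21.  -26.5  -0.  -42.7  17.4]
```

```bash
python3 -m creep '[[0,0,-0.15,0,56],[0,0,-0.3,0,56],[0,0,-0.45,0,56],[0,0,-0.6,0,56],[0,0,-0.75,0,56],[0,0,-0.9,0,56],[-0.1,0,-1,0,56],[-0.2,0,-1,0,56]]'; python3 -m creep '[[-0.1,0,0,0,56],[-0.2,0,0,0,56],[-0.35,0,0,0,56],[-0.5,0,0,0,56],[-0.65,0,0,0,56],[-0.8,0,0,0,56],[-0.9,0,0,0,56],[-1,0,0,0,56]]'; python3 -m creep '[[-0.1,0,0,0,56],[-0.2,0,0,0,56],[-0.35,0,0,0,56],[-0.5,0,0,0,56],[-0.65,0,0,0,56],[-0.8,0,0,0,56],[-0.9,0,0,0,56],[-1,0,0,0,56]]'
python3 - <<'E'
from h import *
t=shot('top','t23.png')
s=shot('side','s23.png')
E
```

```text
clock: 69.28
tool_pos: [0.4277, -0.3484, 0.1111]
orientation: [-179.8, -0.1, -93.6]
force: [0.9, 0.8, -0.1]
opening: 0.0561
clock: 69.95
tool_pos: [0.4322, -0.2468, 0.1077]
orientation: [179.9, 0.0, -93.5]
force: [0.4, -0.3, -0.3]
opening: 0.0559
clock: 70.62
tool_pos: [0.4388, -0.1475, 0.1082]
orientation: [180.0, -0.0, -93.5]
force: [0.2, -0.6, -0.9]
opening: 0.0561
```

View pics/t23.png

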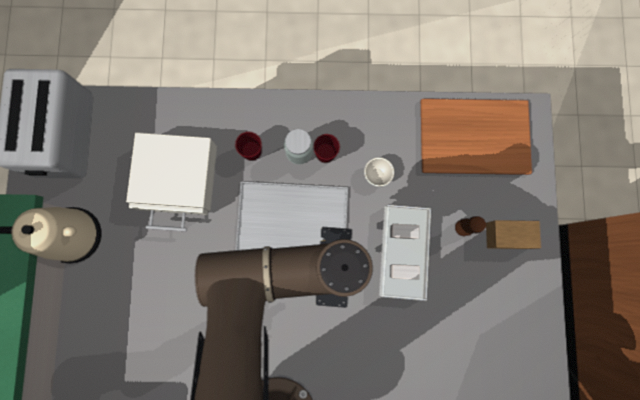

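View pics/s23.png

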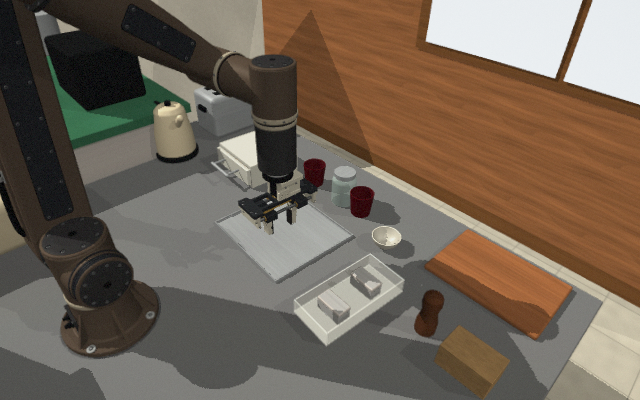

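Run:
```python
import cv2,numpy as np
a=cv2.imread('pics/top0.png')[200:240,130:215].astype(int);b=cv2.imread('pics/t23.png')[200:240,130:215].astype(int)
print('handle-region diff',np.abs(a-b).mean(),np.abs(a-b).max())
s=cv2.imread('pics/s23.png');t=cv2.imread('pics/t23.png')
x=cv2.resize(s[245:350,285:415],None,fx=4,fy=4,interpolation=2);y=cv2.resize(t[200:305,375:440],None,fx=4,fy=4,interpolation=2)
cv2.imwrite('pics/f.png',np.hstack([x,y]))
```

```text
handle-region diff 9.451078431372549 54
```

View pics/f.png

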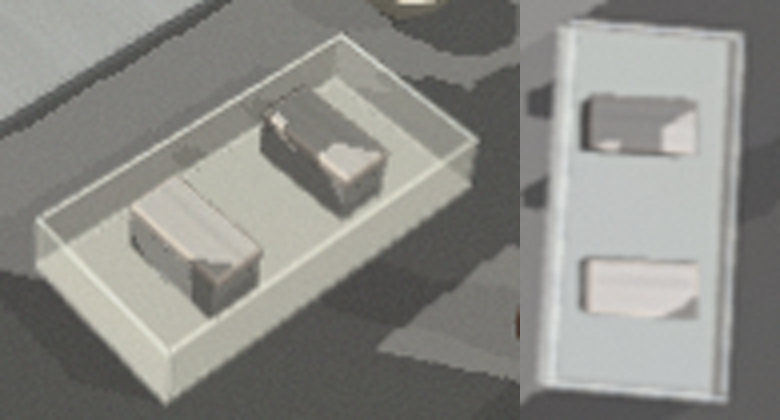

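Both tins lie flat on the caddy floor. The drawer handle is back where it started; the remaining picture difference there looks like shadow. Handing in.

```bash
python3 -c "
from plant import workorder; print(workorder.close_job())"
```

```text
the job is handed in; nothing more can be done
None
```

The tray is tidied and the job was handed in at about 71 s. I opened the drawer about 149 mm, laid the three scoops present flat in it and pushed it shut. The two tins present are lying on the caddy floor.

**Last checks**
- **Drawer:** it met a firm stop of about 10 N when pushed, and the handle ended at x = 0.542, where it was first gripped. Before shutting, the camera showed all three scoops side by side inside the walls.
- **Tins and tray:** both cameras show the tins flat inside the caddy and the tray empty.
- **Bystanders:** the cups, jar, pepper mill and salt bowl look unmoved, but I only judged this by eye.
- **Robot:** the gripper was clear of everything when I handed in.

**What disagreed**
- **Tip height:** the first pinch on the handle closed on nothing. A light touch on the counter showed the fingertips are about 33 mm higher than the reported TCP, so I corrected every later height by that amount.
- **Cameras:** the two views differ by about 4 to 6 mm on most things, and about 10 mm in y on the drawer handle. I allowed for this in the grasps.
- **Scoop shift:** the first scoop moved about 15 mm inside the drawer while I was fetching the second, but it stayed flat inside.
- **Handle picture:** the final picture around the handle differs slightly in brightness from the start, which looks like shadow.

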